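# Lock the mixing jar into the shaker with its hitch pin clip

### The job

Lock the mixing jar into the shaker: swing the hold-down bar right down so that its fork straddles the stud, then take the hitch pin clip from the mat and slide its straight leg through the stud's cross hole until the sprung leg snaps round the shank and hugs it. The stud swivels, so feel gently for the hole and never force the clip; let go of the clip once it is home, and leave everything else where it is.

Things in the scene. Friction and masses are not known exactly. Their poses are not given: they have to be found in the camera images.
- shaker: white bench-top jar shaker, base 260 x 240 x 55 mm with a platform 66 mm up, fixed, turned a little on the bench. Origin: centre of its underside on the bench; x away from its control panel, y from the stud towards the bar's hinge, z up. Highest fixed part (hinge bracket) 178 mm
- bar (a joint): the steel hold-down bar, 30 mm wide, 8 mm thick, on a stiff hinge that runs along the shaker's x; rad; 0 = down on the shoulder of the stud post (level, rubber pad on the jar lid), positive = fork end raised (starts 0.35 to 0.7; the fork ends 197 mm from the hinge). It stays where it is left; about 1 to 5 N at bar_push moves it down
- bar_hinge (a point): point above the bar's hinge axis, level with the bar's top face when the bar is down; the axis runs 4 mm below this point along the shaker's x. The fork end lies on the shaker's -y side
- bar_push (a point): point on the bar's top face, on its centre line, 135 mm from the hinge, 35 mm short of the stud axis: a good place to push down on. It moves with the bar; its z axis is the normal of the top face
- stud_hole (a point): where the axis of the upright stud (round steel, 22 mm diameter) meets the axis of its level cross hole (7 mm, right through): 176 mm above the bench, 8.5 mm above the top face of the lowered bar. Axes as the shaker's: this entry does not turn with the stud and does not show which way the hole points
- stud_top (a point): centre of the stud's top, 14.5 mm above the hole's centre; a red line on it lies along the hole. The stud swivels on its upright axis (friction 0.05 N m) and starts with its hole anywhere from 0.7 rad clockwise (from above) to 1.0 rad anticlockwise of the shaker's x, unmeasured. A leg aimed level at the stud's axis from the control-panel side enters if within about 0.1 rad of the hole, else it meets solid shank 11 mm before the axis
- clip: hitch pin clip (hairpin, R-clip) of 5 mm round steel wire, 65 g, flat on the mat: straight leg along its x from loop to tip; bowed, sprung leg on its -y side; round loop at its -x end. Origin: on the straight leg's axis, where the stud's axis lies when the clip is home (z axes both upright); 2.5 mm above the mat at the start
- clip_tip (a point): flat, cut-off tip of the clip's straight leg, 28 mm ahead (clip's +x) of its origin. Shoving the clip against the shaker with more than 22 N bends it; feeling for the hole needs no more than about 4 N, and sliding the clip home about 6 to 12 N from where the sprung leg meets the shank (origin 23 mm short of the axis) to where it rides over (13 mm short)
- clip_loop (a point): centre of the clip's loop: three turns of wire, 28 mm outside diameter, 15 mm high, the part to hold (pinch across it along the clip's y; this does not squeeze the sprung leg). At clip x -58, y -11.5, z +5 mm; its underside is 2.5 mm below the straight leg's axis
- clip_leg (a joint): opening of the sprung leg about the loop; rad; 0 = relaxed (also at the start, and about 0.015 when it hugs the shank), about 0.08 as its nose rides over the widest part of the shank
- mat: flat blue-grey rubber mat, 250 x 220 x 3 mm, fixed; origin: centre of its underside
- mixing_jar: clear jar of yellow pigment with a black lid, 80 mm diameter, 85 mm high, in the shaker's rubber cup under the bar; origin: centre of its underside; leave
- spare_pin: spare steel pin, 22 mm diameter, 60 mm long, lying on the mat; origin: underside, middle; leave
- washer: steel washer, 34 mm diameter, 4 mm thick, on the mat; origin: centre of its underside; leave
- pigment_a: small pigment jar, 64 mm diameter, 46 mm high, black lid; origin: centre of its underside; leave
- pigment_b: a second small pigment jar, same size; leave
- pigment_c: a third small pigment jar, same size; leave
- spatula: double-ended steel lab spatula, 196 mm long, lying on the bench; origin: underside, middle; leave
Things that resemble listed ones, but are neither listed nor needed, are in the scene too. Leave any green or red look-alike of the clip alone.

How it is judged:
By the outcome, as a careful person would: the job done as asked, in the order asked, and still so for the second after the job is handed in, with the robot touching nothing.
It also fails if it takes over 72 s, if anything falls off the work surface, if the arm or the gripper's body presses on something with over 40 N, if the wrist force passes 120 N, or if a joint passes its speed limit or range.

### The arm

A 6-joint arm with a two-finger parallel gripper is mounted at the origin on the work surface. World frame = base frame: x ahead of the robot, y to its left, z up, the work surface at z = 0. Lengths are in mm, angles in rad, forces in N, time in s.
With the tool pointing down it reaches from about 275 to 1000 mm from the base axis. Payload 8.4 kg.
Tool frame: the origin (TCP) lies midway between the tips of the shut fingers; the grasp point (between the pads) lies r.grasp_offset behind it (r.grasp_offset is the distance from the TCP to the grasp point, in mm); z points along the fingers, y is the direction in which the jaws open and shut (so a half turn about z gives the same grasp; the last joint's range is limited). The gripper opens to 85 mm and grips with 20 to 120 N. Pads are 22 mm wide; open, the fingers measure 114 mm over their backs; the gripper's body (76 mm by 85 mm) begins 54 mm behind the grasp point. The pads swing forward as they close: fully open they stand 13 mm farther back than shut.
Start: joints at [1.214, 0.353, 1.633, -0, 1.155, -0.002], TCP at [217.125, 586.075, 199.481] pointing down, gripper open.
Joint ranges: [-2.63, 2.63], [-0.92, 2.1], [0.06, 2.66], [-1.3, 4.44], [0, 2.69], [-3.02, 3.02]. Speed limits (rad/s): [2.22, 2.22, 2.79, 3.14, 3.14, 3.14].

### API

Orientations are given as [roll, pitch, yaw] about the fixed x, y, z axes, in that order (R = Rz(yaw) Ry(pitch) Rx(roll)).
In Python, from rig import r gives the robot as it stands.
- The arm moves only by the tool jog_arm, never from a script. Its argument "series" is a list that holds one entry, the list of rows, each a list of 7 numbers: the shift along the tool's x, y, z in cm, then the turn, a rotation vector about the tool's x, y, z in degrees, then the finger opening in cm, from 0 to 8.54. A call has 1 to 5 rows; each row is the pose to reach, as a shift and turn from the pose commanded when the call began, along the tool's axes at that moment; what a row does not reach only later rows make up. A row lasts 1/8 s, in which the tool goes at most 62.5 mm and 10.7 degrees, less where a joint would pass 70% of its speed; a pose out of reach is approached as far as the arm can. A call with a gripper value outside its range is refused whole. The fingers move at their own pace and stop on an object; "newtons" is the grip in N (left out, the last holds). Time passes only in rows, so rows that repeat a pose let the fingers close. It gives the time, the measured TCP pose, the force and the opening at its end, in the units of the state.
- r.sense(): the state, without advancing time (a new reading comes with each control period).
- r.grab_frame(name): name is "scene" or "top" or "wrist"; returns the picture (420x560x3 uint8, red, green, blue); there is no depth.
- r.calibration(name): a dict with "mtx" (3x3 intrinsics, pixels), "origin" and "attitude" of the camera in the world; the wrist camera has in their place "T_tool_cam" (4x4, takes a point from camera to tool coordinates, whose origin is the TCP and whose axes are the flange's). Camera axes: x right, y down, z forward; pixel columns grow to the right and rows downward; lengths in mm; the calibration is good to about 2 mm. The wrist camera is an equidistant fisheye: a pixel r from the principal point sees the ray r / f radians off the axis. A picture is of the moment at which its call begins: read the wrist's pose just before it. calibration takes no time and is no camera call.
- r.sign_off(): hands the job in, once; it reports no verdict.
The state is a dict: "clock": time; "qpos": joint angles; "qvel": joint speeds; "joint_efforts": joint torques, N m; "eef_pos": TCP position; "tcp_rot": TCP orientation; "contact_force": force on the tool from outside, world axes, zero at the start; "wrist_torque": the same for the moment, N m; "opening": opening from 0.0 (shut) to 1.0 (fully open).
Only numpy, scipy, OpenCV 4.12 (cv2) and the standard library are available. Lean on these libraries where they do the work, as an engineer would, in place of code of your own. Each camera call takes 0.05 s, during which the arm holds its last target.

## Working session

There is one attempt and no reset: what is moved stays moved. The work goes in short steps, Python scripts to look and compute and a tool call to move; the robot and the scene stay as the last step left them, time stands still between calls to the robot, and variables do not carry over. Pictures are saved under pics/ and viewed, and the job is handed in when it is done.

Besides the shell and the picture viewer there is one more tool, called after "Request:" by a JSON object that holds its "name" and its "arguments". jog_arm: Moves the arm, as the interface text tells. Its arguments: {"type":"object","properties":{"series":{"type":"array","items":{"type":"array","items":{"type":"array","items":{"type":"number"}}}},"newtons":{"type":"number"}},"required":["series"]}

```bash
ls; mkdir -p pics; python3 - <<'E'
from rig import r
import cv2
s=r.sense(); print(s)
for n in ["scene","top","wrist"]:
    im=r.grab_frame(n); cv2.imwrite(f"pics/{n}0.png",im[:,:,::-1]); print(n,r.calibration(n))
print(r.grasp_offset)
E
```

```text
pics
{'clock': 0.0, 'qpos': array([ 1.21360879e+00,  3.53655539e-01,  1.63411201e+00, -1.82206279e-05,
        1.15517538e+00, -2.42117248e-03]), 'qvel': array([-0.00063978, -0.00028167,  0.0004342 , -0.00117246,  0.00200334,
        0.0010043 ]), 'joint_efforts': array([ 1.15194067e-03, -6.05257344e+01, -3.42079318e+01,  4.61335708e-05,
        9.03951412e-03,  1.27703970e-05]), 'eef_pos': array([216.95119947, 585.60647985, 198.7665462 ]), 'tcp_rot': array([-3.14024234e+00,  1.33901847e-05,  2.78683367e+00]), 'contact_force': array([-0.14150087, -0.97865082,  0.46330646]), 'wrist_torque': array([ 0.02558147, -0.01684309, -0.05269701]), 'opening': 0.9994890256665067}
scene {'mtx': array([[411.16116942,   0.        , 278.37834376],
       [  0.        , 411.16116942, 211.43369982],
       [  0.        ,   0.        ,   1.        ]]), 'origin': array([ 899.0270933 , -695.20205562,  722.81307166]), 'attitude': array([-2.18606043, -0.01168521,  0.56189272])}
top {'mtx': array([[416.2879682 ,   0.        , 280.2254198 ],
       [  0.        , 416.2879682 , 212.78008102],
       [  0.        ,   0.        ,   1.        ]]), 'origin': array([ 239.23604017,    8.31765802, 1462.56468543]), 'attitude': array([-2.97045629e+00,  2.15832248e-03, -1.59006595e+00])}
wrist {'mtx': array([[325.1922621 ,   0.        , 278.14661566],
       [  0.        , 325.1922621 , 208.43348048],
       [  0.        ,   0.        ,   1.        ]]), 'T_tool_cam': array([[ 9.72744397e-04, -9.57992695e-01, -2.86790953e-01,
         7.36770369e+01],
       [ 9.99999335e-01,  1.10963974e-03, -3.14804250e-04,
         1.20572183e+00],
       [ 6.19814809e-04, -2.86790456e-01,  9.57993137e-01,
        -1.74430030e+02],
       [ 0.00000000e+00,  0.00000000e+00,  0.00000000e+00,
         1.00000000e+00]])}
18.700000000000003
```

View pics/scene0.png

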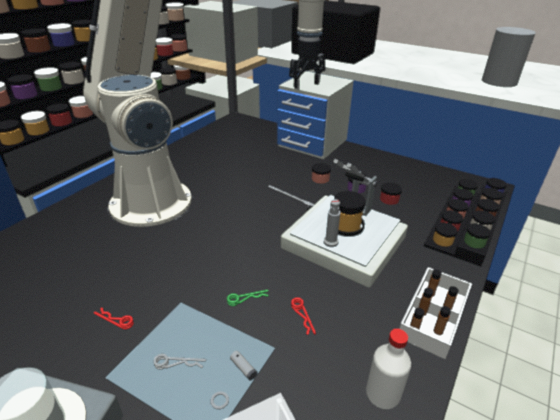

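View pics/top0.png

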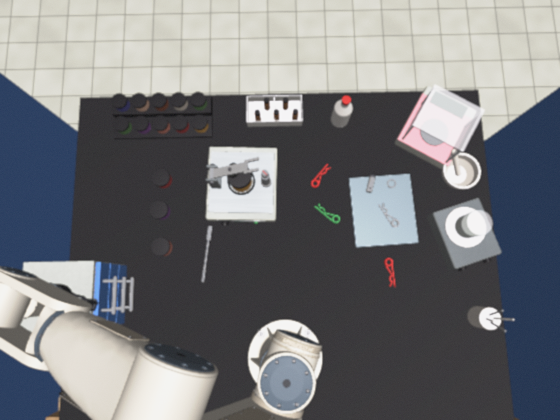

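View pics/wrist0.png

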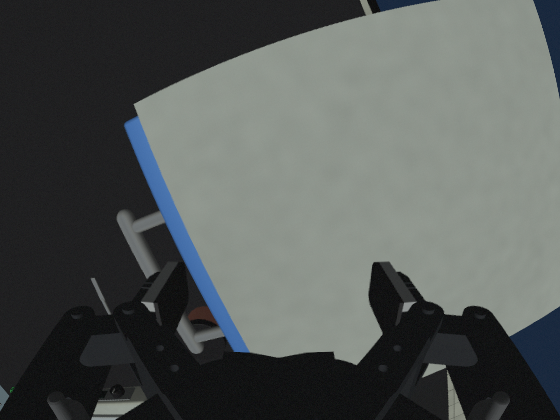

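```bash
cat > h.py <<'E'
import numpy as np, cv2
from scipy.spatial.transform import Rotation as R
from rig import r
def rot(rpy): return R.from_euler('xyz',rpy).as_matrix()
def cam(name,s=None):
    c=r.calibration(name)
    if name!='wrist': return c['mtx'],rot(c['attitude']),np.array(c['origin'])
    s=s or r.sense(); T=c['T_tool_cam']; Rt=rot(s['tcp_rot'])
    return c['mtx'],Rt@T[:3,:3],Rt@T[:3,3]+s['eef_pos']
def ray(name,px,C=None):
    K,Rc,o=C or cam(name); x=(px[0]-K[0,2])/K[0,0]; y=(px[1]-K[1,2])/K[1,1]
    if name=='wrist':
        th=np.hypot(x,y); d=np.array([np.sin(th)*x/th,np.sin(th)*y/th,np.cos(th)])
    else: d=np.array([x,y,1.])
    return o,Rc@(d/np.linalg.norm(d))
def atz(name,px,z,C=None):
    o,d=ray(name,px,C); return o+d*(z-o[2])/d[2]
def proj(name,P,C=None):
    K,Rc,o=C or cam(name); p=Rc.T@(np.asarray(P,float)-o)
    if name=='wrist':
        th=np.arctan2(np.hypot(p[0],p[1]),p[2]); n=np.hypot(p[0],p[1]); q=p[:2]/n*th
    else: q=p[:2]/p[2]
    return np.array([K[0,0]*q[0]+K[0,2],K[1,1]*q[1]+K[1,2]])
def tri(obs):
    A=np.zeros((3,3));b=np.zeros(3);rs=[]
    for o,d in obs:
        M=np.eye(3)-np.outer(d,d);A+=M;b+=M@o
    p=np.linalg.solve(A,b); return p,[np.linalg.norm((np.eye(3)-np.outer(d,d))@(p-o)) for o,d in obs]
def crop(im,x0,y0,x1,y1,k,fn):
    c=cv2.resize(im[y0:y1,x0:x1,::-1],None,fx=k,fy=k,interpolation=cv2.INTER_CUBIC); cv2.imwrite(fn,c)
E
python3 - <<'E'
import cv2
from h import *
t=cv2.imread('pics/top0.png')[:,:,::-1]; s=cv2.imread('pics/scene0.png')[:,:,::-1]
crop(t,195,140,290,230,8,'pics/t_sh.png'); crop(t,340,165,425,255,6,'pics/t_mat.png')
crop(s,270,150,420,280,5,'pics/s_sh.png'); crop(s,100,295,285,420,4,'pics/s_mat.png')
E
```

```text
(no output)
```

View pics/t_sh.png

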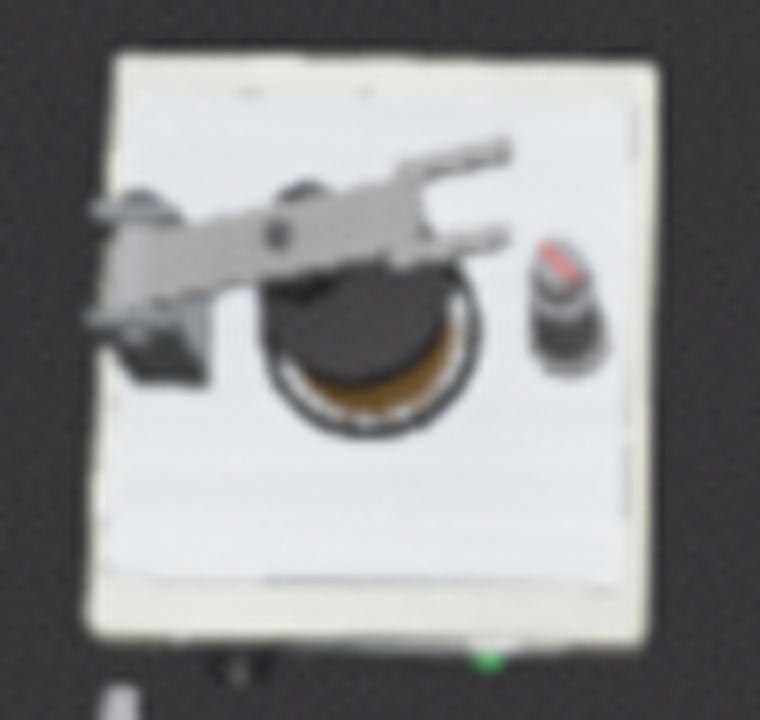

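View pics/t_mat.png

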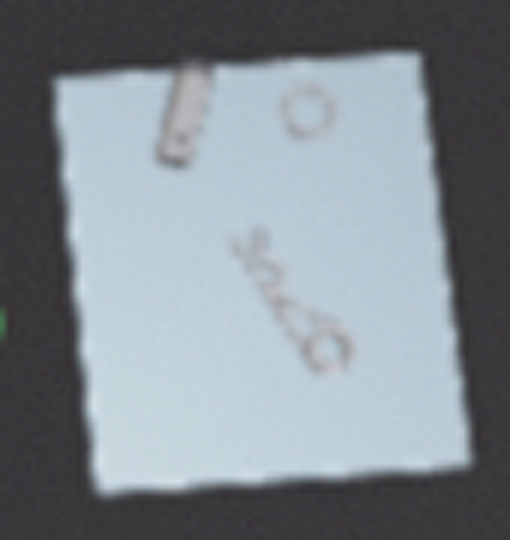

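View pics/s_sh.png

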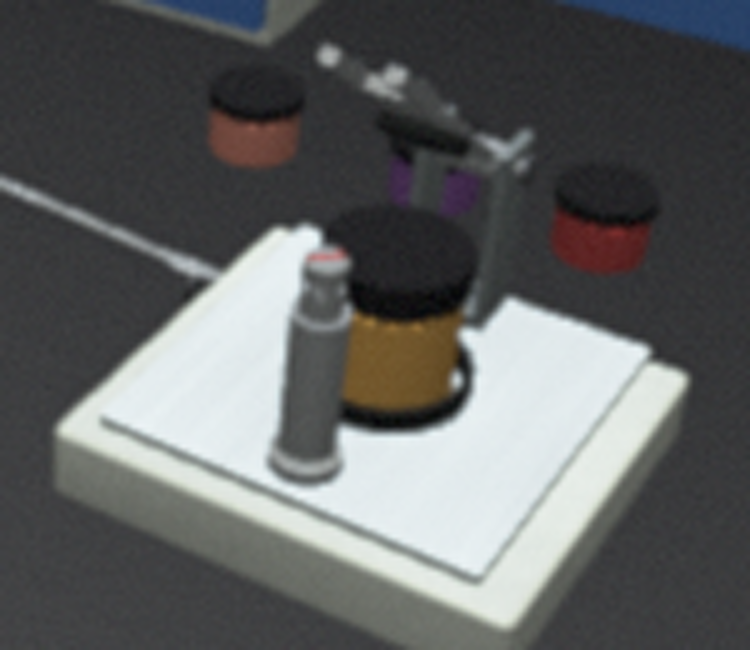

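View pics/s_mat.png

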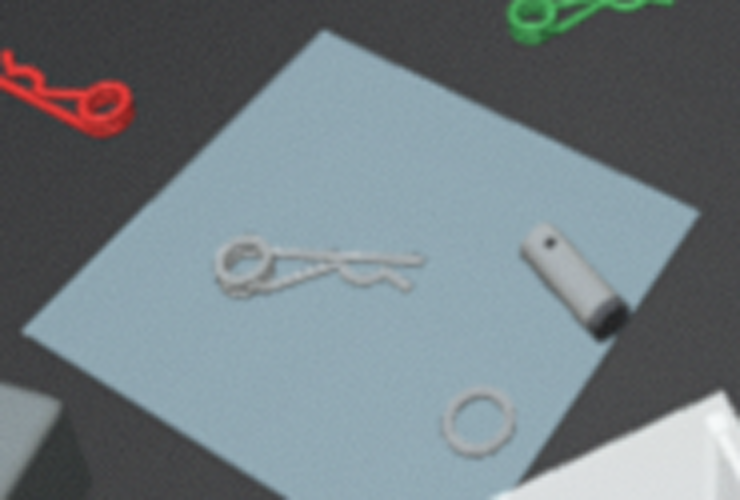

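```bash
python3 - <<'E'
from h import *
f=lambda x,y:(195+x/8,140+y/8)
cs=[atz('top',f(*p),55) for p in [(117,58),(657,65),(650,647),(90,637)]]
for c in cs: print(c.round(1))
cs=np.array(cs); 
for i in range(4):
    d=cs[(i+1)%4]-cs[i]; print(np.linalg.norm(d).round(1),np.arctan2(d[1],d[0]).round(3))
print('centre',cs.mean(0))
print('stud',atz('top',f(562,262),190.5),atz('scene',(335.4,201),190.5),tri([ray('top',f(562,262)),ray('scene',(335.4,201))]))
a=atz('top',f(546,244),190.5);b=atz('top',f(579,281),190.5);d=a-b;print('line',np.arctan2(d[1],d[0]),np.linalg.norm(d))
g=lambda x,y:(270+x/5,150+y/5)
a=atz('scene',g(309,260),190.5);b=atz('scene',g(347,252),190.5);d=a-b;print('line scene',np.arctan2(d[1],d[0]),np.linalg.norm(d))
# bar fork tips
m=lambda x,y:(340+x/6,165+y/6)
q=lambda x,y:(100+x/4,295+y/4)
print('mat');
for p in [(55,75),(420,52),(470,465),(97,493)]: print(atz('top',m(*p),3).round(1))
for p in [(323,30),(698,211),(22,330)]: print(atz('scene',q(*p),3).round(1))
print('loop',atz('top',m(328,352),13),atz('scene',q(244,262),13))
print('tip',atz('top',m(235,240),5.5),atz('scene',q(422,259),5.5), 'nose',atz('top',m(258,228),5.5),atz('scene',q(408,287),5.5))
E
```

```text
[722.  251.2  55. ]
[714.   13.1  55. ]
[454.7  20.8  55. ]
[463.7 260.3  55. ]
238.2 -1.604
259.5 3.112
239.7 1.533
258.5 -0.035
centre [588.61997161 136.36493128  55.        ]
stud [588.1138429   51.57697806 190.5       ] [591.96047372  53.96743301 190.5       ] (array([590.19592221,  52.73275377, 190.04521401]), [np.float64(2.1962951073493824), np.float64(2.1962951073494965)])
line 0.6967246331325597 19.960725930812693
line scene -2.217561568378921 19.825706028481285
mat
[ 615.8 -244.7    3. ]
[ 625.7 -465.1    3. ]
[ 376.1 -476.3    3. ]
[ 363.9 -257.3    3. ]
[ 368.8 -258.9    3. ]
[ 616.6 -245.8    3. ]
[ 379.8 -477.8    3. ]
loop [ 443.03689357 -394.90239171   13.        ] [ 448.33933558 -397.73446344   13.        ]
tip [ 512.26461653 -346.26237893    5.5       ] [ 516.85418047 -345.5842859     5.5       ] nose [ 519.24696508 -360.35028955    5.5       ] [ 521.4027609  -361.41166285    5.5       ]
```

```bash
cat >> h.py <<'E'
def plan(xyz,rpy=None,off=0.0):
    s=r.sense(); R0=rot(s['tcp_rot']); d=R0.T@(np.array(xyz)-s['eef_pos'])/10
    out=d.round(2).tolist()
    if rpy is not None:
        w=R.from_matrix(R0.T@rot(rpy)).as_rotvec(degrees=True); out+=w.round(2).tolist()
    print('t=%.2f'%s['clock'],'pos',s['eef_pos'].round(1),'rpy',s['tcp_rot'].round(3),'shift cm/turn deg',out,'rows>=',np.ceil(max(np.linalg.norm(d)/6.25, (np.linalg.norm(w)/10.7 if rpy is not None else 0))))
E
python3 - <<'E'
from h import *
plan([217,586,390],[np.pi,0,2.787]); plan([545,10,350],[np.pi,0,0.75])
E
```

```text
t=0.15 pos [217.  585.7 198.9] rpy [-3.14  -0.     2.787] shift cm/turn deg [0.01, 0.01, -19.11, -0.06, -0.0, -0.01] rows>= 4.0
t=0.15 pos [217.  585.7 198.9] rpy [-3.14  -0.     2.787] shift cm/turn deg [-50.76, -42.6, -15.06, -0.04, 0.06, 116.7] rows>= 11.0
```

Request:
{"name": "jog_arm", "arguments": {"series": [[[0,0,-6,0,0,10,4],[0,0,-12,0,0,20,4],[-3,-2.5,-15.5,0,0,30,2],[-7.5,-6.5,-16,0,0,40,0],[-12,-10.5,-16,0,0,50,0]]]}}

```text
clock: 0.78
eef_pos: [293.8, 444.7, 360.1]
tcp_rot: [3.14, -0.001, 1.909]
contact_force: [1.2, -0.3, -0.4]
opening: -0.004
```

```bash
python3 - <<'E'
from h import *
plan([545,10,350],[np.pi,0,0.75])
E
```

```text
t=0.78 pos [293.8 444.7 360.1] rpy [ 3.140e+00 -1.000e-03  1.909e+00] shift cm/turn deg [-49.35, 9.25, 0.99, 0.04, -0.07, 66.43] rows>= 9.0
```

Request:
{"name": "jog_arm", "arguments": {"series": [[[-5.5,1,0,0,0,8,0],[-11,2,0,0,0,16,0],[-16.5,3,0.2,0,0,24,0],[-22,4,0.4,0,0,32,0],[-27.5,5,0.5,0,0,40,0]]]}}

```text
clock: 1.4
eef_pos: [433.3, 202.1, 354.4]
tcp_rot: [3.142, -0.0, 1.212]
contact_force: [1.2, 1.1, -0.1]
opening: -0.001
```

```bash
python3 - <<'E'
from h import *
plan([545,10,350],[np.pi,0,0.75])
E
```

```text
t=1.40 pos [433.3 202.1 354.4] rpy [ 3.142 -0.     1.212] shift cm/turn deg [-14.06, 17.21, 0.44, 0.0, -0.01, 26.44] rows>= 4.0
```

Request:
{"name": "jog_arm", "arguments": {"series": [[[-3.5,4.3,0.1,0,0,7,0],[-7,8.6,0.2,0,0,14,0],[-10.5,12.9,0.3,0,0,20,0],[-14,17.2,0.4,0,0,26.4,0],[-14,17.2,0.4,0,0,26.4,0]]]}}

```text
clock: 2.02
eef_pos: [546.5, 9.7, 349.7]
tcp_rot: [3.142, 0.001, 0.75]
contact_force: [-0.2, -0.1, -0.1]
opening: -0.001
```

```bash
python3 - <<'E'
from h import *
s=r.sense(); print(s['eef_pos'],s['tcp_rot'],s['qpos'])
im=r.grab_frame('wrist'); cv2.imwrite('pics/w1.png',im[:,:,::-1])
im2=r.grab_frame('scene'); cv2.imwrite('pics/s1.png',im2[:,:,::-1])
np.savez('w1.npz',p=s['eef_pos'],r=s['tcp_rot'])
crop(im,100,60,420,300,2.5,'pics/w1c.png')
E
```

```text
[546.53576276   9.69439129 349.68561598] [3.14157215e+00 1.19240090e-03 7.50008711e-01] [ 1.55498251e-02  1.19171868e-01  1.60615845e+00 -8.24059014e-04
  1.41713364e+00  8.36463913e-01]
```

View pics/w1c.png

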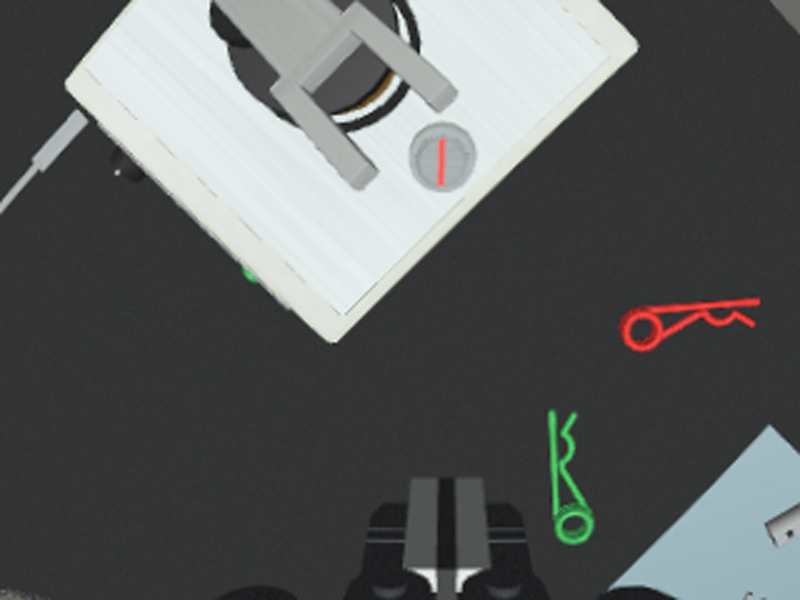

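```bash
python3 - <<'E'
from h import *
z=np.load('w1.npz'); s={'eef_pos':z['p'],'tcp_rot':z['r']}; C=cam('wrist',s)
f=lambda x,y:(100+x/2.5,60+y/2.5)
a=atz('wrist',f(443,139),190.5,C);b=atz('wrist',f(441.5,187),190.5,C);d=a-b
print('stud',(a+b)/2,'len',np.linalg.norm(d),'ang',np.arctan2(d[1],d[0]))
# shaker corners z=55
cs=[atz('wrist',f(*p),55,C) for p in [(66,85),(334,342),(637,45)]]
for c in cs: print(c.round(1))
d=cs[2]-cs[1];print(np.linalg.norm(d),np.arctan2(d[1],d[0])); d=cs[0]-cs[1];print(np.linalg.norm(d),np.arctan2(d[1],d[0])-np.pi/2)
# fork tips triangulate top & wrist ; top crop fork end tips (508,148) & (506,237) upper edges
g=lambda x,y:(195+x/8,140+y/8)
print('tine far',tri([ray('wrist',f(443,98),C),ray('top',g(510,150))]))
print('tine near',tri([ray('wrist',f(362,177),C),ray('top',g(508,238))]))
# hinge prediction
E
```

```text
stud [590.13562134  53.46239553 190.5       ] len 19.734173117787932 ang 0.7196358127917558
[472.  257.4  55. ]
[464.3  25.7  55. ]
[715.   17.5  55. ]
250.81119208702916 -0.03271530689992254
231.8502996963459 -0.03307787577571242
tine far (array([607.34732426,  68.00020209, 277.32313858]), [np.float64(0.7259772851570465), np.float64(0.7259772851570488)])
tine near (array([573.39761769,  69.31338375, 278.69101852]), [np.float64(1.0191718905142821), np.float64(1.0191718905142801)])
```

```bash
python3 - <<'E'
from h import *
plan([592,114,270],[np.pi,0,.75])
for a in (.6,.4,.2,.05,0): plan([592-a*2,223.1-133*np.cos(a),163.5+133*np.sin(a)+4*np.cos(a)])
E
```

```text
t=2.12 pos [545.2  12.5 350. ] rpy [-3.14e+00  1.00e-03  7.55e-01] shift cm/turn deg [10.37, -4.18, 8.0, -0.06, 0.04, 0.26] rows>= 3.0
t=2.12 pos [545.2  12.5 350. ] rpy [-3.14e+00  1.00e-03  7.55e-01] shift cm/turn deg [10.24, -4.21, 10.81] rows>= 3.0
t=2.12 pos [545.2  12.5 350. ] rpy [-3.14e+00  1.00e-03  7.55e-01] shift cm/turn deg [9.4, -3.25, 13.1] rows>= 3.0
t=2.12 pos [545.2  12.5 350. ] rpy [-3.14e+00  1.00e-03  7.55e-01] shift cm/turn deg [8.89, -2.65, 15.61] rows>= 3.0
t=2.12 pos [545.2  12.5 350. ] rpy [-3.14e+00  1.00e-03  7.55e-01] shift cm/turn deg [8.74, -2.45, 17.58] rows>= 4.0
t=2.12 pos [545.2  12.5 350. ] rpy [-3.14e+00  1.00e-03  7.55e-01] shift cm/turn deg [8.74, -2.43, 18.25] rows>= 4.0
```

Request:
{"name": "jog_arm", "arguments": {"series": [[[5,-2,0,0,0,0,0],[10.2,-4.2,1,0,0,0,0],[10.3,-4.2,6,0,0,0,0],[10.3,-4.2,9.5,0,0,0,0],[10.3,-4.2,9.5,0,0,0,0]]]}}

```text
clock: 2.75
eef_pos: [589.1, 115.1, 253.0]
tcp_rot: [-3.138, 0.005, 0.758]
contact_force: [-0.0, -0.1, 0.3]
opening: 0.002
```

```bash
python3 - <<'E'
from h import *
for a in (.6,.5,.4,.3,.2,.1,.05,0): plan([592-a*2,223.1-133*np.cos(a),163.5+133*np.sin(a)+4*np.cos(a)])
E
```

```text
t=2.75 pos [589.1 115.1 253. ] rpy [-3.138  0.005  0.758] shift cm/turn deg [0.01, 0.25, 1.11] rows>= 1.0
t=2.75 pos [589.1 115.1 253. ] rpy [-3.138  0.005  0.758] shift cm/turn deg [-0.45, 0.77, 2.23] rows>= 1.0
t=2.75 pos [589.1 115.1 253. ] rpy [-3.138  0.005  0.758] shift cm/turn deg [-0.83, 1.21, 3.41] rows>= 1.0
t=2.75 pos [589.1 115.1 253. ] rpy [-3.138  0.005  0.758] shift cm/turn deg [-1.12, 1.56, 4.64] rows>= 1.0
t=2.75 pos [589.1 115.1 253. ] rpy [-3.138  0.005  0.758] shift cm/turn deg [-1.33, 1.81, 5.92] rows>= 2.0
t=2.75 pos [589.1 115.1 253. ] rpy [-3.138  0.005  0.758] shift cm/turn deg [-1.44, 1.98, 7.23] rows>= 2.0
t=2.75 pos [589.1 115.1 253. ] rpy [-3.138  0.005  0.758] shift cm/turn deg [-1.47, 2.02, 7.89] rows>= 2.0
t=2.75 pos [589.1 115.1 253. ] rpy [-3.138  0.005  0.758] shift cm/turn deg [-1.47, 2.04, 8.55] rows>= 2.0
```

Descend along the arc, slowly.

Request:
{"name": "jog_arm", "arguments": {"series": [[[0,0.3,1.1,0,0,0,0],[-0.2,0.5,1.7,0,0,0,0],[-0.5,0.8,2.3,0,0,0,0],[-0.65,1.0,2.9,0,0,0,0],[-0.8,1.2,3.4,0,0,0,0]]]}}

```text
clock: 3.38
eef_pos: [594.1, 98.6, 221.8]
tcp_rot: [3.141, 0.001, 0.755]
contact_force: [-3.1, -4.6, 4.7]
opening: -0.002
```

Request:
{"name": "jog_arm", "arguments": {"series": [[[-0.2,0.2,0.6,0,0,0,0],[-0.3,0.3,1.2,0,0,0,0],[-0.4,0.5,1.8,0,0,0,0],[-0.5,0.6,2.5,0,0,0,0],[-0.5,0.6,2.5,0,0,0,0]]]}}

```text
clock: 4.0
eef_pos: [594.1, 92.2, 195.5]
tcp_rot: [-3.14, 0.001, 0.755]
contact_force: [-1.1, 0.4, 1.0]
opening: -0.003
```

```bash
python3 - <<'E'
from h import *
for a in (.2,.1,.05,0): plan([592-a*2,223.1-133*np.cos(a),163.5+133*np.sin(a)+4*np.cos(a)])
print(r.sense()['contact_force'])
E
```

```text
t=4.00 pos [594.1  92.2 195.5] rpy [-3.14e+00  1.00e-03  7.55e-01] shift cm/turn deg [-0.14, -0.21, 0.17] rows>= 1.0
t=4.00 pos [594.1  92.2 195.5] rpy [-3.14e+00  1.00e-03  7.55e-01] shift cm/turn deg [-0.26, -0.05, 1.47] rows>= 1.0
t=4.00 pos [594.1  92.2 195.5] rpy [-3.14e+00  1.00e-03  7.55e-01] shift cm/turn deg [-0.29, -0.01, 2.14] rows>= 1.0
t=4.00 pos [594.1  92.2 195.5] rpy [-3.14e+00  1.00e-03  7.55e-01] shift cm/turn deg [-0.29, 0.01, 2.8] rows>= 1.0
[-1.08843003  0.43263638  0.99977742]
```

Request:
{"name": "jog_arm", "arguments": {"series": [[[-0.1,0,0.6,0,0,0,0],[-0.2,0,1.2,0,0,0,0],[-0.25,0,1.8,0,0,0,0],[-0.3,0,2.3,0,0,0,0],[-0.3,0,2.5,0,0,0,0]]]}}

```text
clock: 4.62
eef_pos: [592.0, 89.9, 171.0]
tcp_rot: [-3.141, 0.001, 0.755]
contact_force: [-0.5, -1.0, 1.9]
opening: 0.004
```

Request:
{"name": "jog_arm", "arguments": {"series": [[[0,0,0.1,0,0,0,0],[0,0,0.2,0,0,0,0],[0,0,0.3,0,0,0,0],[0,0,0.3,0,0,0,0]]]}}

```text
clock: 5.12
eef_pos: [592.4, 89.9, 168.4]
tcp_rot: [-3.142, 0.0, 0.755]
contact_force: [-0.7, -0.2, 0.8]
opening: 0.002
```

Request:
{"name": "jog_arm", "arguments": {"series": [[[0,0,0.1,0,0,0,0],[0,0,0.1,0,0,0,0]]]}}

```text
clock: 5.38
eef_pos: [592.4, 89.9, 167.5]
tcp_rot: [3.142, -0.0, 0.755]
contact_force: [0.5, -0.2, 0.3]
opening: 0.001
```

Request:
{"name": "jog_arm", "arguments": {"series": [[[0,0,0.1,0,0,0,0],[0,0,0.1,0,0,0,0]]]}}

```text
clock: 5.62
eef_pos: [592.4, 89.9, 166.4]
tcp_rot: [3.142, -0.0, 0.755]
contact_force: [0.4, -0.5, 1.1]
opening: 0.001
```

Request:
{"name": "jog_arm", "arguments": {"series": [[[0,0,0.1,0,0,0,0],[0,0,0.1,0,0,0,0]]]}}

```text
clock: 5.88
eef_pos: [592.4, 89.9, 165.4]
tcp_rot: [-3.142, -0.0, 0.755]
contact_force: [0.6, -0.8, 1.4]
opening: -0.003
```

```bash
python3 - <<'E'
from h import *
im=r.grab_frame('wrist'); cv2.imwrite('pics/w2.png',im[:,:,::-1])
im2=r.grab_frame('scene'); crop(im2,270,150,420,280,5,'pics/s2.png')
E
```

```text
(no output)
```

View pics/w2.png

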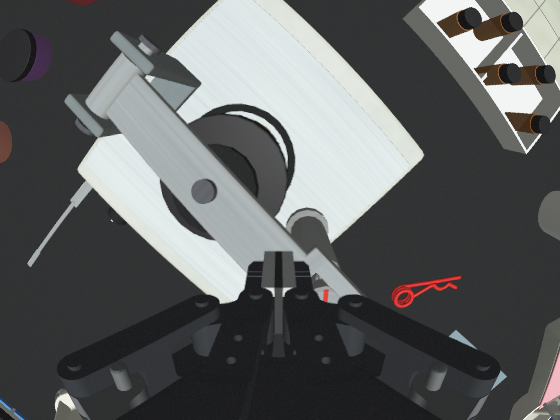

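View pics/s2.png

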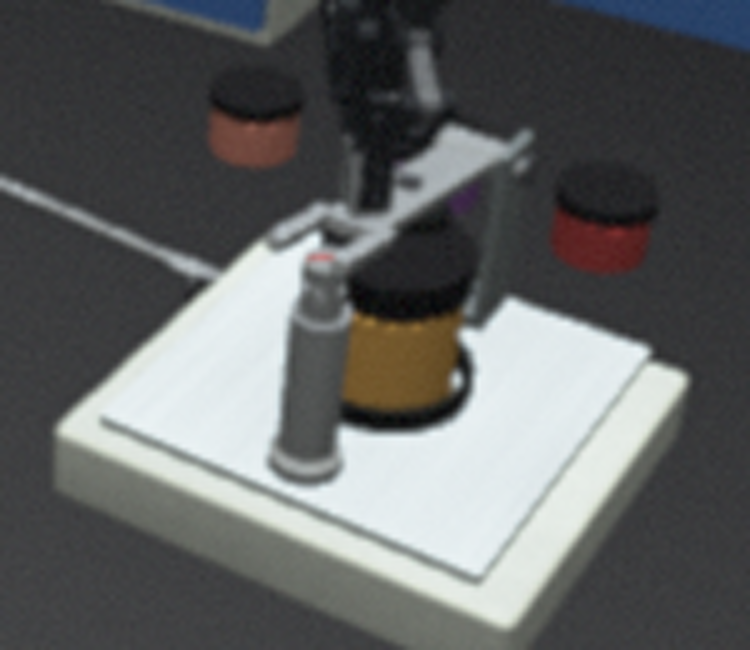

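```bash
python3 - <<'E'
from h import *
yw=-.033; ex=np.array([np.cos(yw),np.sin(yw),0]);ey=np.array([-np.sin(yw),np.cos(yw),0]);ez=np.array([0,0,1.])
stud=np.array([590.1,53.2,0]); H=stud+170*ey+163.5*ez
def bp(a,d,x): return H+x*ex+d*(-np.cos(a)*ey+np.sin(a)*ez)+4*(np.sin(a)*ey+np.cos(a)*ez)
Cw=cam('wrist')
for a in (0,.1,.2,.3,.4,.5,.6):
    print(a,[((proj('scene',bp(a,d,x))-[270,150])*5).round() for d,x in ((197,15),(197,-15),(135,15),(135,-15))],'wrist',[proj('wrist',bp(a,d,x),Cw).round() for d,x in ((0,15),(0,-15),(87,0),(135,15),(197,15))])
print((proj('scene',r.sense()['eef_pos'])-[270,150])*5)
E
```

```text
0 [array([320., 333.]), array([263., 311.]), array([380., 271.]), array([325., 251.])] wrist [array([129.,  67.]), array([ 98., 107.]), array([219., 191.]), array([300., 231.]), array([366., 295.])]
0.1 [array([325., 297.]), array([267., 275.]), array([384., 247.]), array([328., 227.])] wrist [array([129.,  67.]), array([ 98., 107.]), array([216., 194.]), array([300., 239.]), array([372., 311.])]
0.2 [array([332., 258.]), array([274., 237.]), array([389., 221.]), array([333., 202.])] wrist [array([128.,  66.]), array([ 97., 107.]), array([210., 196.]), array([298., 246.]), array([378., 328.])]
0.3 [array([342., 218.]), array([283., 197.]), array([396., 195.]), array([339., 175.])] wrist [array([128.,  66.]), array([ 97., 106.]), array([203., 197.]), array([294., 252.]), array([381., 346.])]
0.4 [array([353., 176.]), array([294., 156.]), array([404., 167.]), array([346., 149.])] wrist [array([128.,  65.]), array([ 97., 106.]), array([193., 196.]), array([287., 257.]), array([383., 366.])]
0.5 [array([366., 133.]), array([306., 114.]), array([412., 140.]), array([355., 121.])] wrist [array([127.,  65.]), array([ 97., 105.]), array([182., 194.]), array([276., 260.]), array([382., 387.])]
0.6 [array([381.,  91.]), array([321.,  72.]), array([422., 113.]), array([364.,  94.])] wrist [array([127.,  65.]), array([ 96., 105.]), array([169., 190.]), array([260., 260.]), array([376., 411.])]
[355.36609651 263.669953  ]
```

```bash
python3 - <<'E'
from h import *
im=cv2.imread('pics/w2.png')[:,:,::-1]; crop(im,200,180,400,330,4,'pics/w2c.png')
E
```

```text
(no output)
```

View pics/w2c.png

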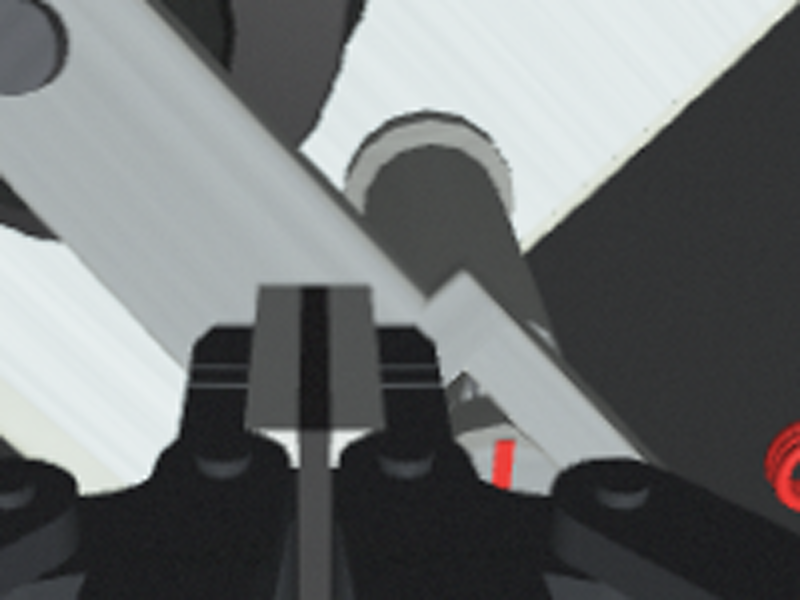

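```bash
python3 - <<'E'
from h import *
z=np.load('w1.npz'); s={'eef_pos':z['p'],'tcp_rot':z['r']}; C=cam('wrist',s)
f=lambda x,y:(100+x/2.5,60+y/2.5)
yw=-.033; ex=np.array([np.cos(yw),np.sin(yw),0]);ey=np.array([-np.sin(yw),np.cos(yw),0]);ez=np.array([0,0,1.])
stud=np.array([590.1,53.2,0]); H=stud+170*ey+163.5*ez
def onbar(px,a,C,name='wrist'):
    o,d=ray(name,px,C); n=np.sin(a)*ey+np.cos(a)*ez; u=-np.cos(a)*ey+np.sin(a)*ez
    p=o+d*(((H+4*n)-o)@n)/(d@n)-H; return (p@u).round(1),(p@ex).round(1)
for a in (.5,.55,.6,.65,.7):
    print(a,[onbar(f(*p),a,C) for p in [(357,187),(377,172),(436,110),(457,93),(302,93),(357,38),(272,92),(348,2)]])
C2=cam('wrist')
g=lambda x,y:(200+x/4,180+y/4)
for a in (.15,.2,.25): print(a,[onbar(g(*p),a,C2) for p in [(430,302),(462,270),(465,375),(650,460),(20,45),(250,285),(375,285)]])
print(proj('wrist',r.sense()['eef_pos'],C2),[((proj('wrist',r.sense()['eef_pos']+np.array([0,0,h]),C2)-[200,180])*4).round() for h in (0,10,20,30,40)])
E
```

```text
0.5 [(np.float64(177.3), np.float64(-23.8)), (np.float64(178.8), np.float64(-15.5)), (np.float64(178.0), np.float64(12.9)), (np.float64(179.0), np.float64(21.8)), (np.float64(132.9), np.float64(-15.6)), (np.float64(133.4), np.float64(12.2)), (np.float64(122.2), np.float64(-23.4)), (np.float64(118.4), np.float64(19.7))]
0.55 [(np.float64(183.1), np.float64(-22.5)), (np.float64(184.5), np.float64(-14.5)), (np.float64(183.8), np.float64(12.8)), (np.float64(184.8), np.float64(21.3)), (np.float64(138.6), np.float64(-14.9)), (np.float64(139.1), np.float64(12.2)), (np.float64(127.8), np.float64(-22.5)), (np.float64(123.9), np.float64(19.4))]
0.6 [(np.float64(189.7), np.float64(-21.1)), (np.float64(191.2), np.float64(-13.4)), (np.float64(190.4), np.float64(12.7)), (np.float64(191.4), np.float64(20.8)), (np.float64(145.2), np.float64(-14.1)), (np.float64(145.7), np.float64(12.1)), (np.float64(134.2), np.float64(-21.5)), (np.float64(130.3), np.float64(19.1))]
0.65 [(np.float64(197.3), np.float64(-19.6)), (np.float64(198.8), np.float64(-12.3)), (np.float64(198.1), np.float64(12.5)), (np.float64
[... 768 characters left out ...]
float64(9.8))]
0.2 [(np.float64(141.6), np.float64(15.1)), (np.float64(141.3), np.float64(20.8)), (np.float64(151.5), np.float64(11.9)), (np.float64(176.1), np.float64(21.4)), (np.float64(83.5), np.float64(-0.2)), (np.float64(125.1), np.float64(0.0)), (np.float64(135.5), np.float64(11.6))]
0.25 [(np.float64(140.7), np.float64(16.9)), (np.float64(140.4), np.float64(22.2)), (np.float64(150.1), np.float64(13.9)), (np.float64(173.0), np.float64(23.2)), (np.float64(84.7), np.float64(1.2)), (np.float64(125.0), np.float64(2.2)), (np.float64(134.9), np.float64(13.4))]
[279.84727352 243.85989077] [array([319., 255.]), array([320., 284.]), array([320., 315.]), array([321., 349.]), array([321., 388.])]
```

```bash
python3 - <<'E'
from h import *
print(r.sense()['eef_pos'],r.sense()['contact_force'],r.sense()['clock'])
im2=r.grab_frame('scene'); crop(im2,310,165,390,225,10,'pics/s3.png')
im=r.grab_frame('top'); crop(im,195,140,290,215,8,'pics/t3.png')
print((proj('top',r.sense()['eef_pos'])-[195,140])*8,(proj('scene',r.sense()['eef_pos'])-[310,165])*10)
E
```

```text
[592.3847908   89.93147923 165.43784457] [ 0.67107823 -0.13706165  1.81800321] 5.975
[468.71659762 270.11755143] [310.68351806 377.19101852]
```

View pics/s3.png

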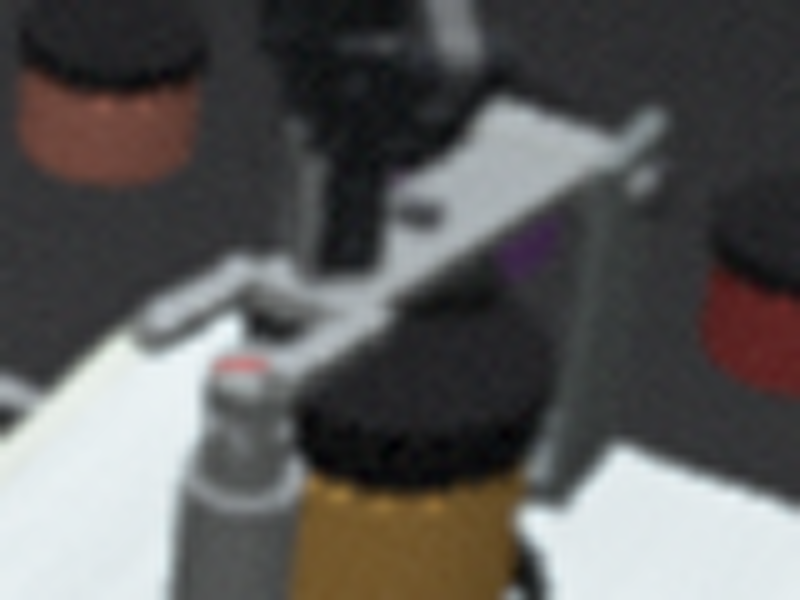

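View pics/t3.png

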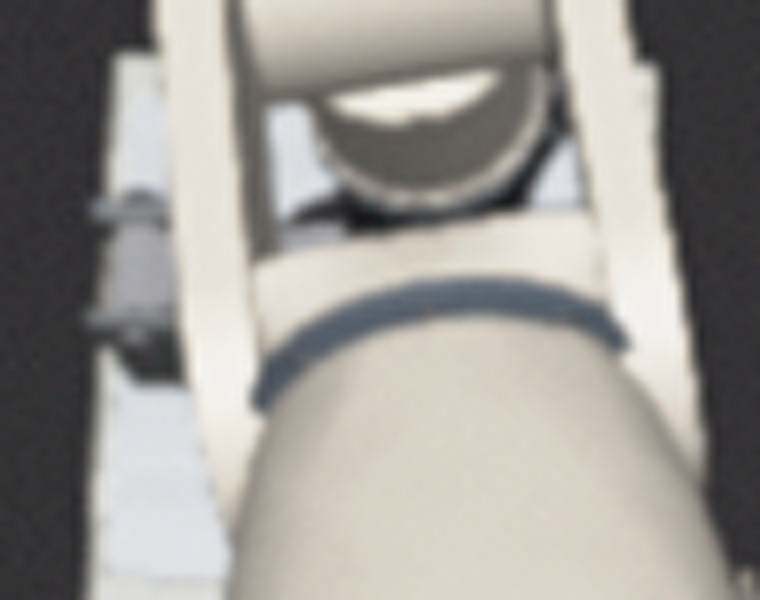

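```bash
python3 - <<'E'
from h import *
s=r.sense()
for h in (0,10,20,25,30,40): 
  Rt=rot(s['tcp_rot']); print(h,proj('wrist',s['eef_pos']+Rt@[11,0,-h]),((proj('scene',s['eef_pos']+[0,0,h])-[310,165])*10).round(), )
print(s['qpos'],s['opening'],s['joint_efforts'])
E
```

```text
0 [279.90026199 226.08787052] [311. 377.]
10 [279.99536389 232.35402651] [315. 343.]
20 [280.10068645 239.32209703] [319. 308.]
25 [280.15767551 243.10508509] [321. 291.]
30 [280.21785218 247.10939716] [323. 273.]
40 [280.34881107 255.85869135] [327. 237.]
[1.48144315e-01 3.47279677e-01 1.72328596e+00 9.94725038e-05
 1.07104938e+00 9.63649782e-01] 0.006384213618130986 [ 2.34292522e-01 -5.77782440e+01 -3.19781256e+01  1.30360262e-01
  5.97670698e-02  2.76517414e-03]
```

View pics/s1.png

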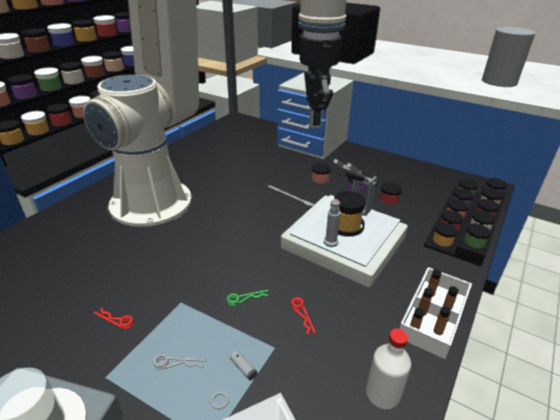

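```bash
python3 - <<'E'
from h import *
z=np.load('w1.npz');
for p in (z['p'],np.array([545.2,12.5,350])):
  for h in (0,15,30): print(h,proj('scene',p+[0,0,h]))
im=cv2.imread('pics/s1.png')[:,:,::-1]; crop(im,290,70,350,140,8,'pics/s1c.png')
E
```

```text
0 [313.37988968 140.72558998]
15 [313.8223508  134.06260922]
30 [314.27394229 127.26213503]
0 [313.4606995  139.94427428]
15 [313.90276505 133.29168648]
30 [314.35392744 126.50220168]
```

View pics/s1c.png

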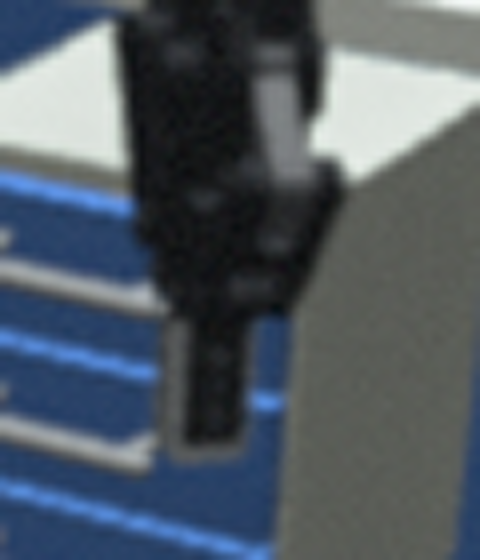

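```bash
python3 - <<'E'
from h import *
t=cv2.imread('pics/top0.png')[:,:,::-1]
crop(t,300,155,380,235,8,'pics/t_clips.png')
E
```

```text
(no output)
```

View pics/t_clips.png

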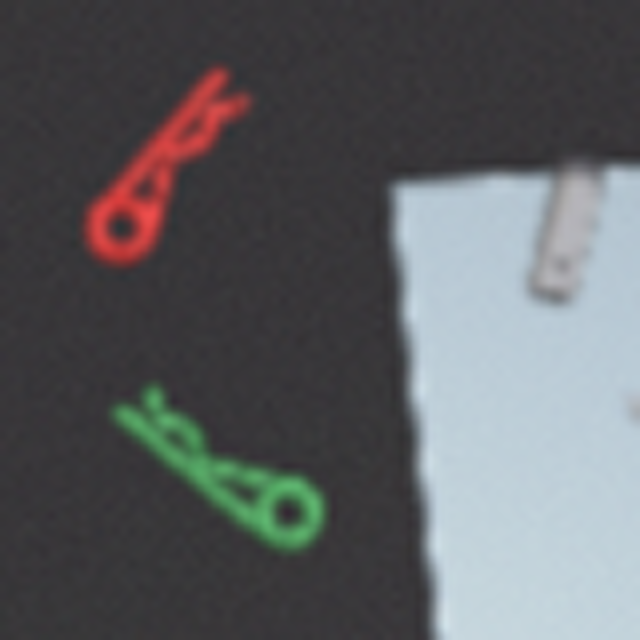

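View pics/w1.png

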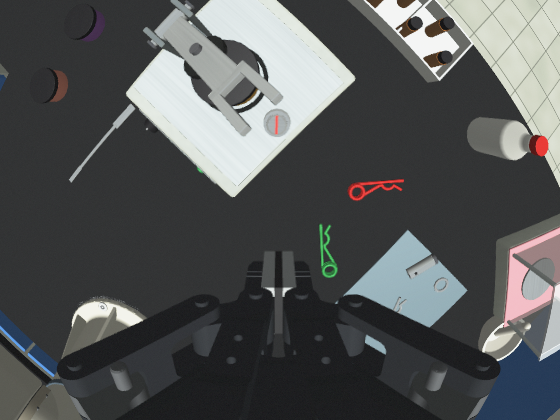

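```bash
python3 - <<'E'
from h import *
from scipy.optimize import least_squares
z=np.load('w1.npz'); s={'eef_pos':z['p'],'tcp_rot':z['r']}; K,Rc,o=cam('wrist',s)
f=lambda x,y:(100+x/2.5,60+y/2.5); t=lambda x,y:(300+x/8,155+y/8); g=lambda x,y:(195+x/8,140+y/8)
P=[('redloop',f(642,329),t(122,229),8),('redtip',f(760,301),t(221,71),3),('grloop',f(574,525),t(290,511),8),('grtip',f(551,411),t(118,408),3),
('mat',f(768,426),t(390,182),3),('stud',f(442,163),g(562,262),190.5),('c1',f(66,85),g(90,637),55),('c2',f(334,342),g(650,647),55),('c3',f(637,45),g(657,65),55)]
W=[];U=[]
for n,w,tt,zz in P:
    a=atz('top',tt,zz); b=atz('wrist',w,zz,(K,Rc,o)); W.append(a);U.append(w); print(n,a.round(1),b.round(1),(b-a).round(1)[:2])
W=np.array(W);U=np.array(U)
def res(v): 
    C=(K,R.from_rotvec(v[3:]).as_matrix()@Rc,o+v[:3]); return np.concatenate([proj('wrist',w,C)-u for w,u in zip(W,U)])
q=least_squares(res,np.zeros(6)); print(q.x.round(3),np.sqrt((q.fun**2).mean()),o)
E
```

```text
redloop [ 594.3 -121.1    8. ] [ 597.1 -121.     8. ] [2.7 0.1]
redtip [ 668.3 -168.9    3. ] [ 669.7 -170.2    3. ] [ 1.4 -1.2]
grloop [ 464.9 -191.     8. ] [ 464.9 -191.7    8. ] [-0.  -0.6]
grtip [ 513.6 -117.     3. ] [ 513.6 -118.6    3. ] [-0.  -1.5]
mat [ 614.9 -243.1    3. ] [ 614.1 -245.3    3. ] [-0.8 -2.2]
stud [588.1  51.6 190.5] [590.1  53.5 190.5] [2. 2.]
c1 [463.7 260.3  55. ] [472.  257.4  55. ] [ 8.3 -2.8]
c2 [454.7  20.8  55. ] [464.3  25.7  55. ] [9.6 4.9]
c3 [714.   13.1  55. ] [715.   17.5  55. ] [1.  4.4]
[-3.1900e-01 -1.1196e+01  6.1060e+00  2.3000e-02  6.0000e-03  1.0000e-02] 1.3385533095313085 [600.02510651  60.99260191 524.02599451]
```

Request:
{"name": "jog_arm", "arguments": {"series": [[[0,0,0.4,0,0,0,0],[0,0,0.8,0,0,0,0],[0,0,1.2,0,0,0,0],[0,0,1.6,0,0,0,0],[0,0,1.8,0,0,0,0]]]}}

```text
clock: 6.7
eef_pos: [592.2, 89.8, 147.1]
tcp_rot: [-3.141, 0.0, 0.755]
contact_force: [-0.3, -0.7, 2.3]
opening: -0.002
```

Request:
{"name": "jog_arm", "arguments": {"series": [[[0,0,0.1,0,0,0,0],[0,0,0.2,0,0,0,0],[0,0,0.3,0,0,0,0],[0,0,0.3,0,0,0,0]]]}}

```text
clock: 7.2
eef_pos: [592.3, 90.0, 144.4]
tcp_rot: [-3.141, -0.0, 0.755]
contact_force: [0.0, -1.0, 1.3]
opening: 0.004
```

Request:
{"name": "jog_arm", "arguments": {"series": [[[0,0,0.1,0,0,0,0],[0,0,0.2,0,0,0,0],[0,0,0.2,0,0,0,0]]]}}

```text
clock: 7.58
eef_pos: [592.4, 89.9, 142.4]
tcp_rot: [-3.142, -0.0, 0.755]
contact_force: [1.1, -0.9, 0.7]
opening: 0.005
```

Request:
{"name": "jog_arm", "arguments": {"series": [[[0,0,0.1,0,0,0,0],[0,0,0.2,0,0,0,0],[0,0,0.2,0,0,0,0]]]}}

```text
clock: 7.95
eef_pos: [592.4, 89.9, 140.4]
tcp_rot: [-3.142, -0.0, 0.755]
contact_force: [0.0, -0.7, 0.2]
opening: 0.001
```

```bash
python3 - <<'E'
from h import *
im2=r.grab_frame('scene'); crop(im2,310,165,390,225,10,'pics/s4.png')
E
```

```text
(no output)
```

View pics/s4.png

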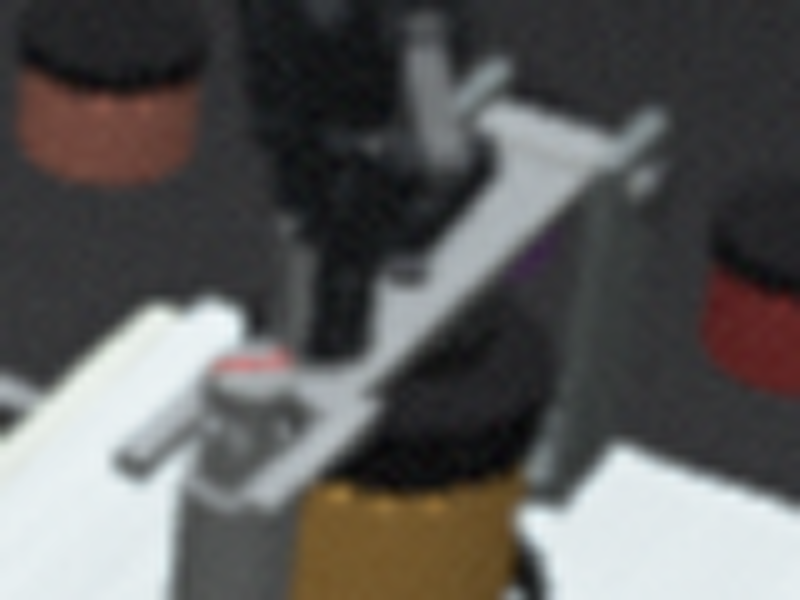

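Request:
{"name": "jog_arm", "arguments": {"series": [[[0,0,0.1,0,0,0,0],[0,0,0.2,0,0,0,0],[0,0,0.2,0,0,0,0]]]}}

```text
clock: 8.38
eef_pos: [592.4, 89.9, 138.4]
tcp_rot: [-3.142, 0.0, 0.755]
contact_force: [-0.5, -0.9, -0.0]
opening: 0.001
```

Request:
{"name": "jog_arm", "arguments": {"series": [[[0,0,0.1,0,0,0,0],[0,0,0.1,0,0,0,0]]]}}

```text
clock: 8.62
eef_pos: [592.4, 89.9, 137.4]
tcp_rot: [-3.142, -0.0, 0.755]
contact_force: [0.4, 0.3, 0.5]
opening: -0.0
```

Request:
{"name": "jog_arm", "arguments": {"series": [[[0,0,0.1,0,0,0,0],[0,0,0.1,0,0,0,0]]]}}

```text
clock: 8.88
eef_pos: [592.4, 89.9, 136.4]
tcp_rot: [-3.142, 0.0, 0.755]
contact_force: [0.3, 0.2, 0.4]
opening: 0.001
```

Request:
{"name": "jog_arm", "arguments": {"series": [[[0,0,0.1,0,0,0,0],[0,0,0.1,0,0,0,0]]]}}

```text
clock: 9.12
eef_pos: [592.4, 89.9, 135.8]
tcp_rot: [3.142, -0.0, 0.755]
contact_force: [-2.1, -0.7, 4.6]
opening: -0.002
```

Request:
{"name": "jog_arm", "arguments": {"series": [[[0,0,0.1,0,0,0,0],[0,0,0.1,0,0,0,0]]]}}

```text
clock: 9.38
eef_pos: [592.4, 89.9, 135.7]
tcp_rot: [3.141, -0.0, 0.755]
contact_force: [-5.1, -0.7, 13.0]
opening: -0.0
```

```bash
python3 - <<'E'
from h import *
im2=r.grab_frame('scene'); crop(im2,310,165,390,225,10,'pics/s5.png')
im=r.grab_frame('wrist'); crop(im,60,20,380,260,2.5,'pics/w5.png')
E
```

```text
(no output)
```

View pics/s5.png

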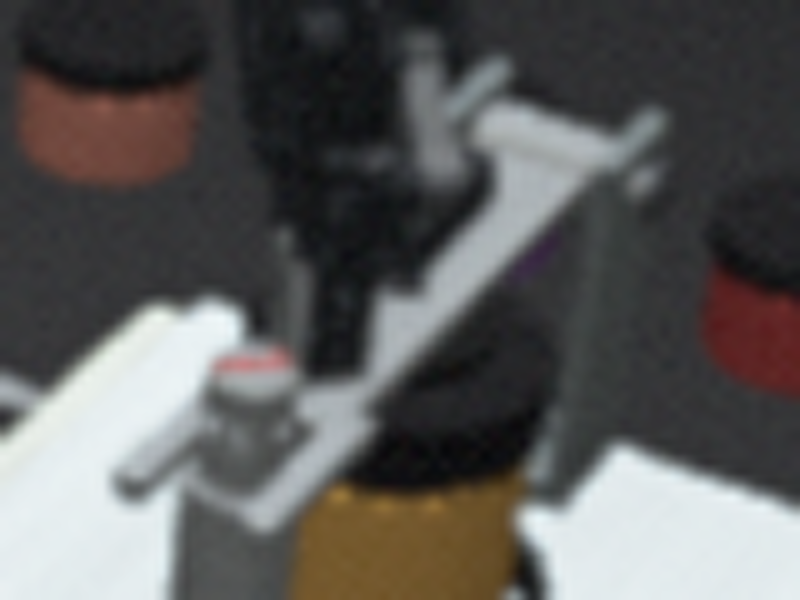

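View pics/w5.png

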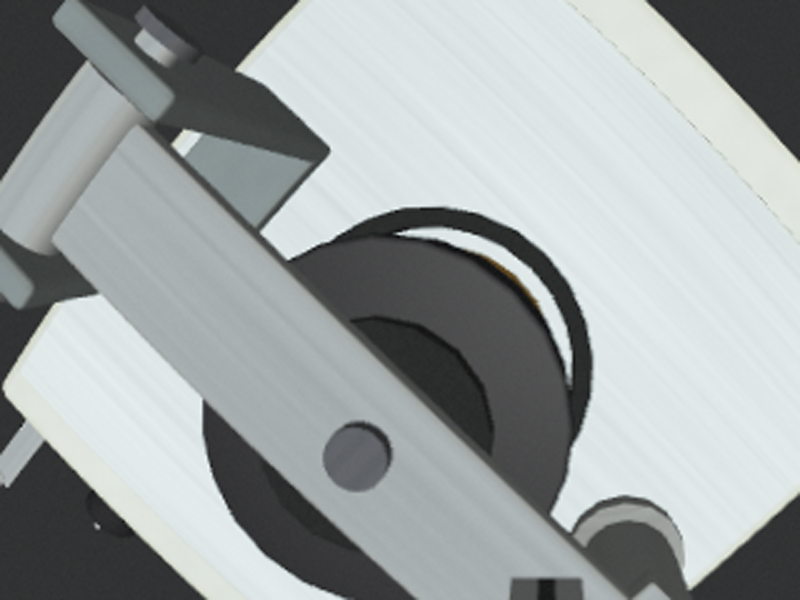

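Request:
{"name": "jog_arm", "arguments": {"series": [[[0,0,-3,0,0,0,0],[0,0,-9,0,0,0,2],[0,0,-15,0,0,0,5],[2,5,-16,0,0,0,5],[2,10,-16,0,0,4,5]]]}}

```text
clock: 10.1
eef_pos: [677.7, 31.2, 296.6]
tcp_rot: [3.14, -0.004, 0.686]
contact_force: [0.6, -0.1, -0.6]
opening: 0.586
```

```bash
python3 - <<'E'
from h import *
plan([446,-396,190],[np.pi,0,.48])
E
```

```text
t=10.10 pos [677.7  31.2 296.6] rpy [ 3.14  -0.004  0.686] shift cm/turn deg [-45.03, 18.36, 10.53, 0.1, -0.22, 11.8] rows>= 8.0
```

Request:
{"name": "jog_arm", "arguments": {"series": [[[-5.6,2.3,0.5,0,0,1.5,5],[-11.2,4.6,1,0,0,3,5],[-16.8,6.9,2,0,0,4.5,5],[-22.4,9.2,3,0,0,6,5],[-28,11.5,4,0,0,7.5,5]]]}}

```text
clock: 10.72
eef_pos: [530.5, -237.0, 254.1]
tcp_rot: [3.141, -0.0, 0.554]
contact_force: [0.9, -1.5, 0.6]
opening: 0.584
```

Request:
{"name": "jog_arm", "arguments": {"series": [[[-5.6,2,1.5,0,0,1.5,5],[-11.2,4.3,3.5,0,0,3,5],[-16.8,6.6,6,0,0,4.3,5],[-16.8,6.6,6.5,0,0,4.3,5]]]}}

```text
clock: 11.22
eef_pos: [420.5, -382.0, 187.7]
tcp_rot: [-3.14, 0.001, 0.475]
contact_force: [0.5, 0.6, -0.6]
opening: 0.587
```

```bash
python3 - <<'E'
from h import *
plan([446,-396,190],[np.pi,0,.48])
E
```

```text
t=11.22 pos [ 420.5 -382.   187.7] rpy [-3.14e+00  1.00e-03  4.75e-01] shift cm/turn deg [1.62, 2.41, -0.23, -0.11, 0.08, -0.28] rows>= 1.0
```

Request:
{"name": "jog_arm", "arguments": {"series": [[[1.6,2.4,3,0,0,0,5],[1.6,2.4,3,0,0,0,5],[1.6,2.4,3,0,0,0,5]]]}}

```text
clock: 11.6
eef_pos: [448.9, -393.2, 159.7]
tcp_rot: [-3.141, 0.0, 0.48]
contact_force: [-0.1, -1.3, 0.3]
opening: 0.589
```

```bash
python3 - <<'E'
from h import *
s=r.sense(); print(s['eef_pos'],s['tcp_rot'])
im=r.grab_frame('wrist'); cv2.imwrite('pics/w6.png',im[:,:,::-1])
np.savez('w6.npz',p=s['eef_pos'],r=s['tcp_rot'])
crop(im,200,110,400,260,4,'pics/w6c.png')
E
```

```text
[ 448.92667898 -393.23504952  159.69216315] [-3.14105107e+00  6.46033778e-05  4.80379862e-01]
```

View pics/w6.png

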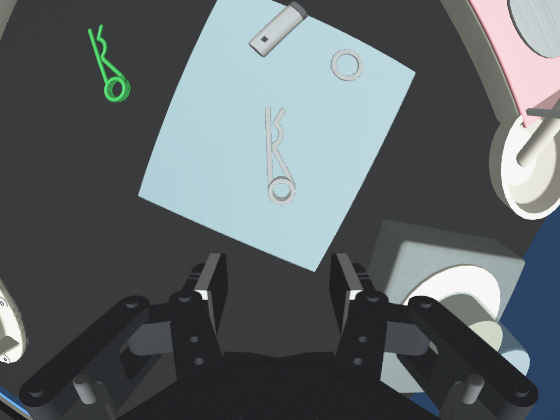

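View pics/w6c.png

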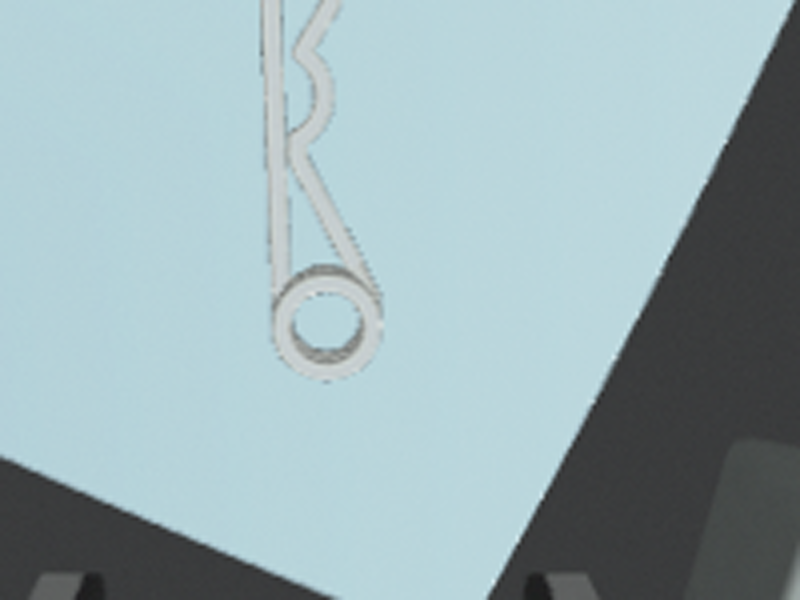

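```bash
python3 - <<'E'
from h import *
z=np.load('w6.npz'); s={'eef_pos':z['p'],'tcp_rot':z['r']}; C=cam('wrist',s)
f=lambda x,y:(200+x/4,110+y/4)
L=atz('wrist',f(328,328),18,C); a=atz('wrist',f(280.5,260),5.5,C); b=atz('wrist',(268,107.5),5.5,C); m=atz('wrist',f(272.5,20),5.5,C)
d=b-a; y=np.arctan2(d[1],d[0]); print('loop',L,'tip',b,'yaw',y,np.arctan2(*(m-a)[1::-1]))
u=np.array([np.cos(y),np.sin(y),0]);v=np.array([-u[1],u[0],0])
print('tip in loop frame (exp 86,11.5)',(b-L)@u,(b-L)@v, 'dia',np.linalg.norm(atz('wrist',f(273,328),18,C)-atz('wrist',f(383,328),18,C)))
plan([L[0],L[1],60],[np.pi,0,y])
E
```

```text
loop [ 446.44246051 -397.54843909   18.        ] tip [ 514.36722992 -346.32566652    5.5       ] yaw 0.5082258096616241 0.509866748591117
tip in loop frame (exp 86,11.5) 84.26614573550754 11.694589007061879 dia 27.538098990416067
t=11.65 pos [ 449.  -393.4  160.2] rpy [ 3.141 -0.     0.48 ] shift cm/turn deg [-0.42, 0.24, 10.02, 0.02, -0.01, -1.6] rows>= 2.0
```

Request:
{"name": "jog_arm", "arguments": {"series": [[[-0.4,0.2,4,0,0,-1.6,5],[-0.4,0.2,8,0,0,-1.6,5],[-0.4,0.2,12,0,0,-1.6,5],[-0.4,0.2,14,0,0,-1.6,5],[-0.4,0.2,14,0,0,-1.6,5]]]}}

```text
clock: 12.28
eef_pos: [445.7, -397.0, 19.2]
tcp_rot: [-3.14, 0.0, 0.508]
contact_force: [-0.2, 1.1, 0.0]
opening: 0.589
```

```bash
python3 - <<'E'
from h import *
plan([446.4,-397.5,-26.5],[np.pi,0,.508])
im=r.grab_frame('wrist'); cv2.imwrite('pics/w7.png',im[:,:,::-1])
E
```

```text
t=12.28 pos [ 445.7 -397.    19.2] rpy [-3.14   0.     0.508] shift cm/turn deg [0.04, 0.08, 4.57, -0.08, 0.03, -0.02] rows>= 1.0
```

View pics/w7.png

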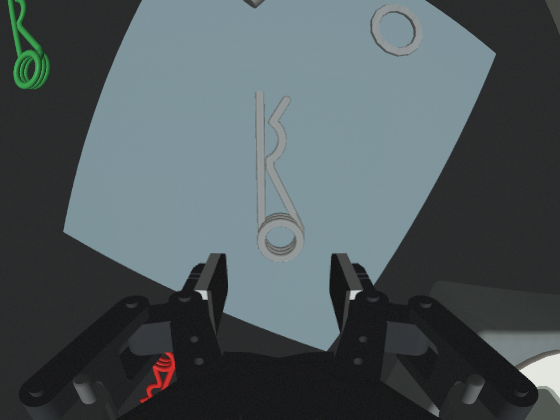

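Request:
{"name": "jog_arm", "arguments": {"series": [[[0,0.1,1.5,0,0,0,5],[0,0.1,3,0,0,0,5],[0,0.1,3.8,0,0,0,5],[0,0.1,4.2,0,0,0,5],[0,0.1,4.2,0,0,0,5]]]}}

```text
clock: 12.95
eef_pos: [446.4, -398.3, -22.8]
tcp_rot: [-3.141, 0.0, 0.507]
contact_force: [0.7, -0.1, -0.2]
opening: 0.588
```

```bash
python3 - <<'E'
from h import *
plan([446.4,-397.5,-26.5],[np.pi,0,.508])
im=r.grab_frame('wrist'); cv2.imwrite('pics/w8.png',im[:,:,::-1])
im=r.grab_frame('scene'); crop(im,120,320,240,410,6,'pics/s8.png')
E
```

```text
t=12.95 pos [ 446.4 -398.3  -22.8] rpy [-3.141  0.     0.507] shift cm/turn deg [0.04, -0.07, 0.37, -0.03, 0.01, -0.03] rows>= 1.0
```

View pics/w8.png

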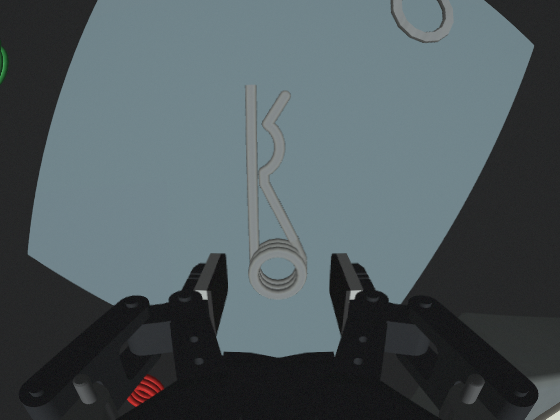

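View pics/s8.png

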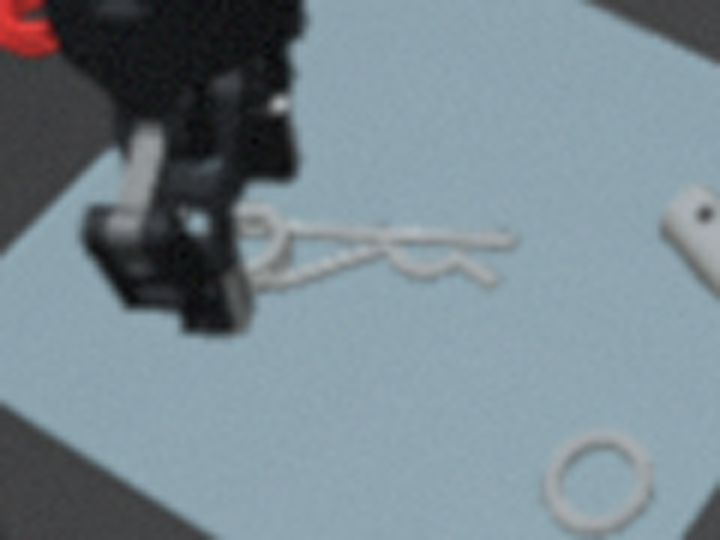

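```bash
python3 - <<'E'
from h import *
s=r.sense(); Rt=rot(s['tcp_rot']); p=s['eef_pos'].copy(); p[2]=0
q=lambda P:((proj('scene',P)-[120,320])*6).round()
for nm,o in (('ctr',[0,0,0]),('near+11',[11,26,0]),('near-11',[-11,26,0]),('nearback+11',[11,36,0])):
    print(nm,[q(p+Rt@np.array(o)+[0,0,h]) for h in (5,8,18)])
print('loop',q([446.4,-397.5,18]),q([446.4,-397.5,3]))
E
```

```text
ctr [array([244., 257.]), array([243., 252.]), array([238., 233.])]
near+11 [array([255., 330.]), array([253., 325.]), array([249., 306.])]
near-11 [array([187., 326.]), array([186., 321.]), array([180., 302.])]
nearback+11 [array([246., 359.]), array([244., 353.]), array([240., 335.])]
loop [240. 230.] [247. 258.]
```

Request:
{"name": "jog_arm", "arguments": {"series": [[[0,-0.1,0.35,0,0,0,5],[0,-0.1,0.35,0,0,0,4],[0,-0.1,0.35,0,0,0,2],[0,-0.1,0.35,0,0,0,2],[0,-0.1,0.35,0,0,0,2]]], "newtons": 60}}

```text
clock: 13.68
eef_pos: [446.1, -397.6, -25.6]
tcp_rot: [3.142, -0.0, 0.507]
contact_force: [-2.2, 1.8, 5.2]
opening: 0.3
```

Request:
{"name": "jog_arm", "arguments": {"series": [[[0,0,0,0,0,0,1],[0,0,0,0,0,0,1]]], "newtons": 80}}

```text
clock: 13.92
eef_pos: [446.2, -397.6, -25.5]
tcp_rot: [3.141, -0.0, 0.507]
contact_force: [-1.6, 1.4, 6.8]
opening: 0.284
```

```bash
python3 - <<'E'
from h import *
s=r.sense(); print(s['eef_pos'],s['tcp_rot'],s['opening']*85)
im=r.grab_frame('wrist'); cv2.imwrite('pics/w9.png',im[:,:,::-1])
E
```

```text
[ 446.16743705 -397.61783739  -25.50201774] [ 3.14142374e+00 -9.42796010e-05  5.07381173e-01] 24.121286993014305
```

View pics/w9.png

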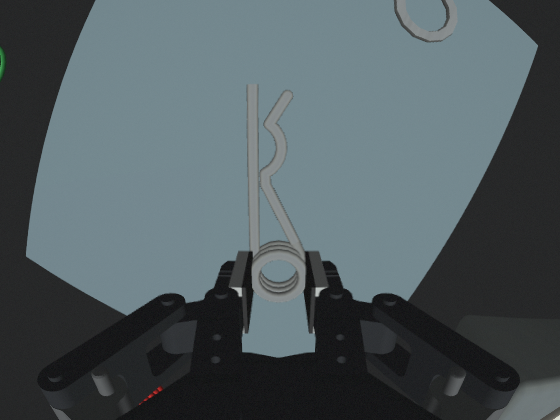

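Request:
{"name": "jog_arm", "arguments": {"series": [[[0,0,-0.3,0,0,0,1],[0,0,-1,0,0,0,1],[0,0,-3,0,0,0,1],[0,0,-6,0,0,0,1],[0,0,-10,0,0,0,1]]]}}

```text
clock: 14.6
eef_pos: [445.8, -397.3, 75.6]
tcp_rot: [-3.141, 0.0, 0.507]
contact_force: [0.2, 0.2, -0.6]
opening: 0.291
```

Request:
{"name": "jog_arm", "arguments": {"series": [[[0,0,-5,0,0,0,1],[0,0,-10,0,0,0,1],[0,0,-13,0,0,0,1],[0,0,-13,0,0,0,1],[0,0,-13,0,0,0,1]]]}}

```text
clock: 15.22
eef_pos: [445.6, -397.1, 203.7]
tcp_rot: [-3.141, 0.0, 0.507]
contact_force: [0.2, -0.3, -1.8]
opening: 0.289
```

```bash
python3 - <<'E'
from h import *
s=r.sense(); print(s['eef_pos'],s['tcp_rot'],s['opening']*85,s['contact_force'])
np.savez('w10.npz',p=s['eef_pos'],r=s['tcp_rot'])
im=r.grab_frame('wrist'); cv2.imwrite('pics/w10.png',im[:,:,::-1])
im=r.grab_frame('scene'); cv2.imwrite('pics/s10.png',im[:,:,::-1])
E
```

```text
[ 445.59363274 -397.13389278  203.73523796] [-3.14108979e+00  1.90910332e-04  5.07416638e-01] 24.566046328100064 [ 0.21262749 -0.28861372 -1.75607644]
```

View pics/w10.png

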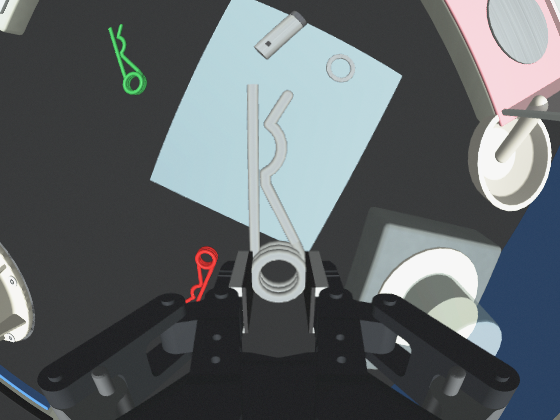

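View pics/s10.png

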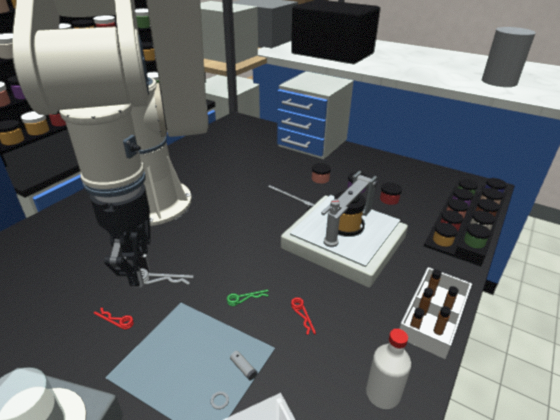

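```bash
python3 - <<'E'
from h import *
im=cv2.imread('pics/w10.png')[:,:,::-1]; crop(im,225,70,325,170,6,'pics/w10a.png'); crop(im,225,200,345,320,6,'pics/w10b.png')
E
```

```text
(no output)
```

View pics/w10a.png

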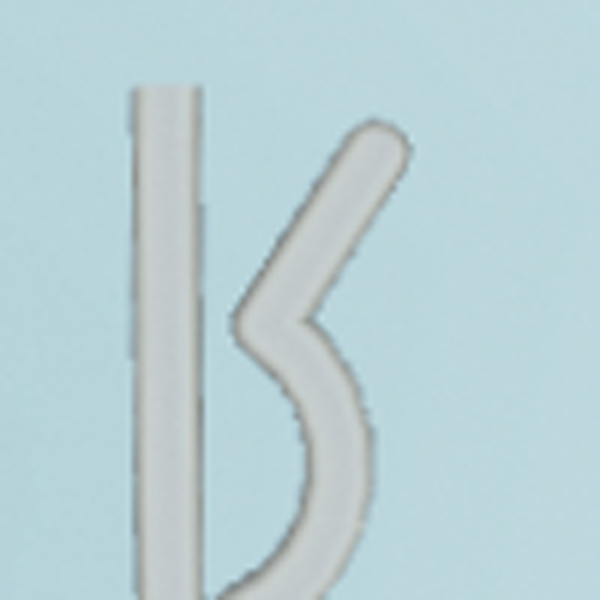

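View pics/w10b.png

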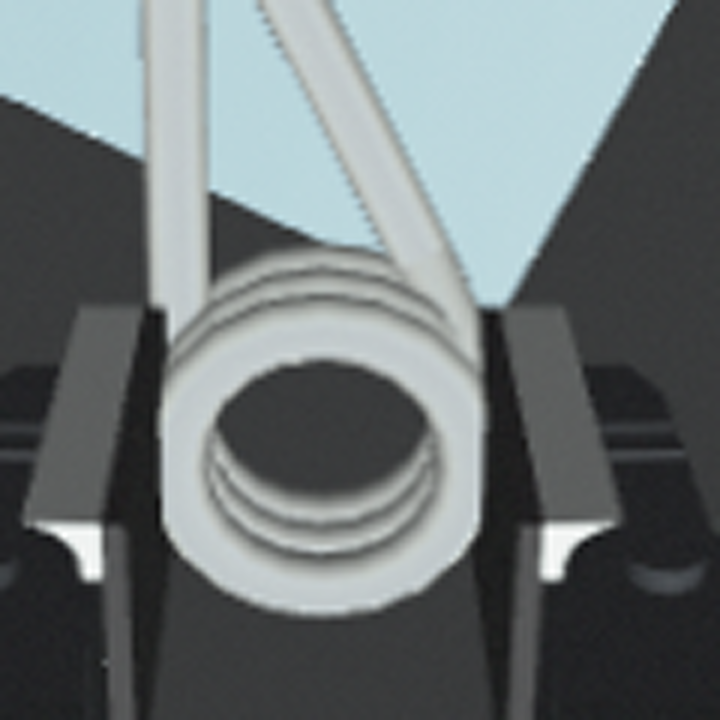

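```bash
python3 - <<'E'
from h import *
T=r.calibration('wrist')['T_tool_cam']; C=(r.calibration('wrist')['mtx'],T[:3,:3],T[:3,3])
for zt in (-28,-31,-34):
    p=[atz('wrist',q,zt,C) for q in [(252.83,84.5),(253.1,136.7),(254.67,216.7)]]
    L=atz('wrist',(225+323/6,200+455/6),zt-12.5,C)
    d=p[0]-p[2]; y=np.arctan2(d[1],d[0]); print(zt,[x.round(1) for x in p],'yaw in tool',y.round(4),'loop',L.round(1), 'tip-loop',(p[0]-L).round(1))
E
```

```text
-28 [array([ 86.8, -12.4, -28. ]), array([ 63.2, -12.4, -28. ]), array([ 25.5, -12.3, -28. ])] yaw in tool -0.0017 loop [  0.6  -0.8 -40.5] tip-loop [ 86.2 -11.6  12.5]
-31 [array([ 86.6, -12.2, -31. ]), array([ 63.4, -12.2, -31. ]), array([ 26.5, -12.1, -31. ])] yaw in tool -0.0017 loop [  2.3  -0.8 -43.5] tip-loop [ 84.3 -11.4  12.5]
-34 [array([ 86.3, -12. , -34. ]), array([ 63.6, -12. , -34. ]), array([ 27.5, -11.8, -34. ])] yaw in tool -0.0017 loop [  3.9  -0.8 -46.5] tip-loop [ 82.4 -11.1  12.5]
```

```bash
cat >> h.py <<'E'
def clip_tcp(S,psi,back,zaxis=176,tz=31.0,ox=58.6,oy=12.2):
    u=np.array([np.cos(psi),np.sin(psi)]);v=np.array([-u[1],u[0]])
    p=np.array(S[:2])-back*u-ox*u-oy*v; return [p[0],p[1],zaxis-tz]
E
python3 - <<'E'
from h import *
t=clip_tcp([590.1,53.3],.72,75); print(t); plan([t[0],t[1],200],[np.pi,0,.72])
E
```

```text
[np.float64(497.7032475848284), np.float64(-43.965822070907734), 145.0]
t=15.32 pos [ 445.3 -396.9  202.7] rpy [-3.139e+00  1.000e-03  5.070e-01] shift cm/turn deg [21.73, -28.3, 0.32, -0.13, 0.03, -12.18] rows>= 6.0
```

Request:
{"name": "jog_arm", "arguments": {"series": [[[3.5,-4.7,0,0,0,-2,1],[7,-9.4,0,0,0,-4,1],[10.5,-14,0,0,0,-6,1],[14,-18.5,0,0,0,-8,1],[17.5,-23,0,0,0,-10,1]]]}}

```text
clock: 15.95
eef_pos: [486.7, -109.6, 202.9]
tcp_rot: [-3.14, 0.001, 0.683]
contact_force: [-0.0, 0.5, -0.7]
opening: 0.289
```

```bash
python3 - <<'E'
from h import *
t=clip_tcp([590.1,53.3],.72,75); plan([t[0],t[1],190],[np.pi,0,.72])
E
```

```text
t=15.95 pos [ 486.7 -109.6  202.9] rpy [-3.14e+00  1.00e-03  6.83e-01] shift cm/turn deg [5.0, -4.4, 1.29, -0.08, 0.06, -2.13] rows>= 2.0
```

Request:
{"name": "jog_arm", "arguments": {"series": [[[2.5,-2.2,0.5,0,0,-1,1],[5,-4.4,1.3,0,0,-2.1,1],[5,-4.4,1.3,0,0,-2.1,1],[5,-4.4,1.3,0,0,-2.1,1]]]}}

```text
clock: 16.45
eef_pos: [497.9, -46.1, 190.3]
tcp_rot: [-3.141, 0.001, 0.719]
contact_force: [-0.2, -0.3, -0.7]
opening: 0.287
```

```bash
python3 - <<'E'
from h import *
s=r.sense(); print(s['eef_pos'],s['tcp_rot'])
im=r.grab_frame('wrist'); cv2.imwrite('pics/w11.png',im[:,:,::-1]); np.savez('w11.npz',p=s['eef_pos'],r=s['tcp_rot'])
print(r.sense()['eef_pos'])
crop(im,200,20,360,140,5,'pics/w11c.png')
t=clip_tcp([590.1,53.3],.72,75); plan([t[0],t[1],145],[np.pi,0,.72])
E
```

```text
[497.85096812 -46.10304755 190.29699683] [-3.14070290e+00  1.31959229e-03  7.18937629e-01]
[498.07150515 -46.4787625  190.59894724]
t=16.50 pos [498.1 -46.5 190.6] rpy [-3.141e+00  1.000e-03  7.180e-01] shift cm/turn deg [0.14, -0.21, 4.56, -0.02, 0.05, -0.11] rows>= 1.0
```

View pics/w11.png

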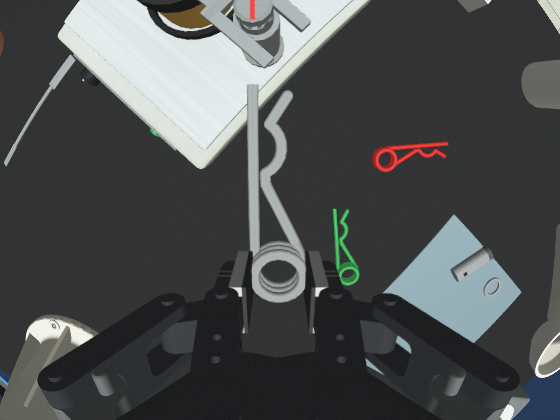

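View pics/w11c.png

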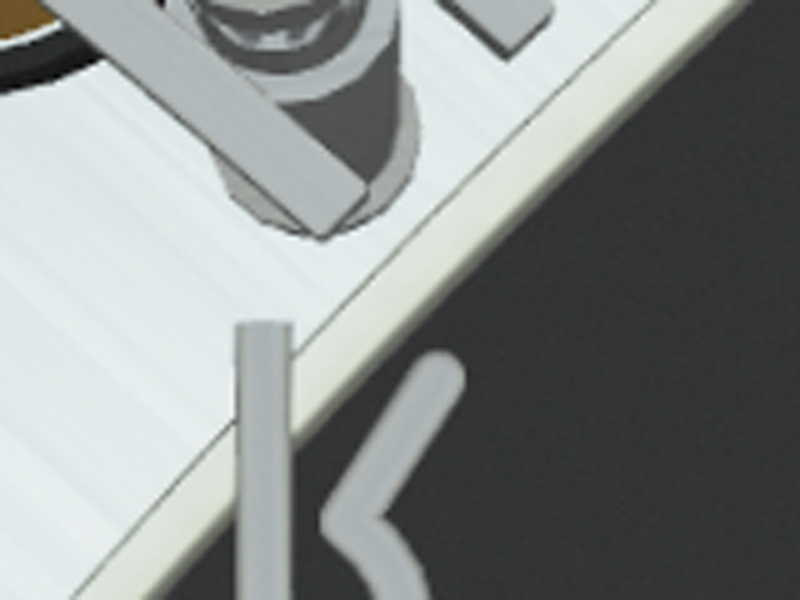

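```bash
python3 - <<'E'
from h import *
im=cv2.imread('pics/w11.png')[:,:,::-1]; crop(im,200,0,320,100,6.5,'pics/w11d.png')
E
```

```text
(no output)
```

View pics/w11d.png

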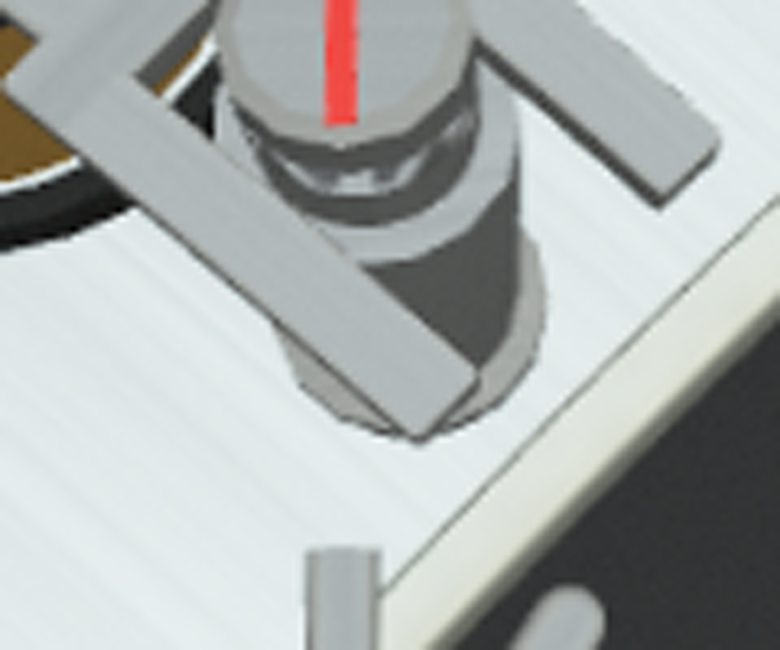

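```bash
python3 - <<'E'
from h import *
z=np.load('w11.npz'); s={'eef_pos':z['p'],'tcp_rot':z['r']}; C=cam('wrist',s)
f=lambda x,y:(200+x/6.5,y/6.5)
a=atz('wrist',f(341,2),190.5,C);b=atz('wrist',f(343,125),190.5,C);d=a-b;print(a,b,np.arctan2(d[1],d[0]),np.linalg.norm(d))
u=d/np.linalg.norm(d); print('axis est',b+9.9*u)
Rt=rot(s['tcp_rot']); print('in tool', Rt.T@(a-s['eef_pos']),Rt.T@(b-s['eef_pos']))
h=atz('wrist',f(358,183),172.5,C); print('hole mouth lower rim', Rt.T@(h-s['eef_pos']), h)
E
```

```text
[591.38566401  55.45568009 190.5       ] [583.08562385  47.83267925 190.5       ] 0.7429042856473451 11.269463531646169
axis est [590.37704436  54.52933416 190.5       ]
in tool [137.27013117 -14.82326499  -0.37095514] [126.00391389 -14.55318636  -0.35632862]
hole mouth lower rim [125.65225005 -14.55459764  17.64415949] [582.79164315  47.59854928 172.5       ]
```

```bash
python3 - <<'E'
from h import *
t=clip_tcp([590.3,54.2],.735,55); plan([t[0],t[1],145],[np.pi,0,.735])
E
```

```text
t=16.50 pos [498.1 -46.5 190.6] rpy [-3.141e+00  1.000e-03  7.180e-01] shift cm/turn deg [2.24, -0.1, 4.56, -0.02, 0.05, -0.97] rows>= 1.0
```

Request:
{"name": "jog_arm", "arguments": {"series": [[[0,0,2.5,0,0,-1,1],[0,-0.1,4.5,0,0,-1,1],[0.8,-0.1,4.5,0,0,-1,1],[1.6,-0.1,4.5,0,0,-1,1],[1.6,-0.1,4.5,0,0,-1,1]]]}}

```text
clock: 17.12
eef_pos: [511.1, -34.4, 146.9]
tcp_rot: [3.14, -0.001, 0.736]
contact_force: [0.6, 0.1, -0.8]
opening: 0.288
```

Request:
{"name": "jog_arm", "arguments": {"series": [[[0,0,0,0,0,0,1]]]}}

```text
clock: 17.25
eef_pos: [510.1, -34.6, 146.5]
tcp_rot: [3.141, -0.001, 0.736]
contact_force: [0.1, 0.4, -0.7]
opening: 0.29
```

```bash
python3 - <<'E'
from h import *
s=r.sense(); print(s['eef_pos'],s['tcp_rot'],s['contact_force'])
im=r.grab_frame('wrist'); cv2.imwrite('pics/w12.png',im[:,:,::-1]); np.savez('w12.npz',p=s['eef_pos'],r=s['tcp_rot'])
im2=r.grab_frame('scene'); crop(im2,290,180,370,240,10,'pics/s12.png')
crop(im,200,0,320,100,6.5,'pics/w12c.png')
E
```

```text
[510.10908899 -34.5561683  146.52596234] [ 3.14095483e+00 -5.11441480e-04  7.36287871e-01] [ 0.14847629  0.37061695 -0.66206945]
```

View pics/w12c.png

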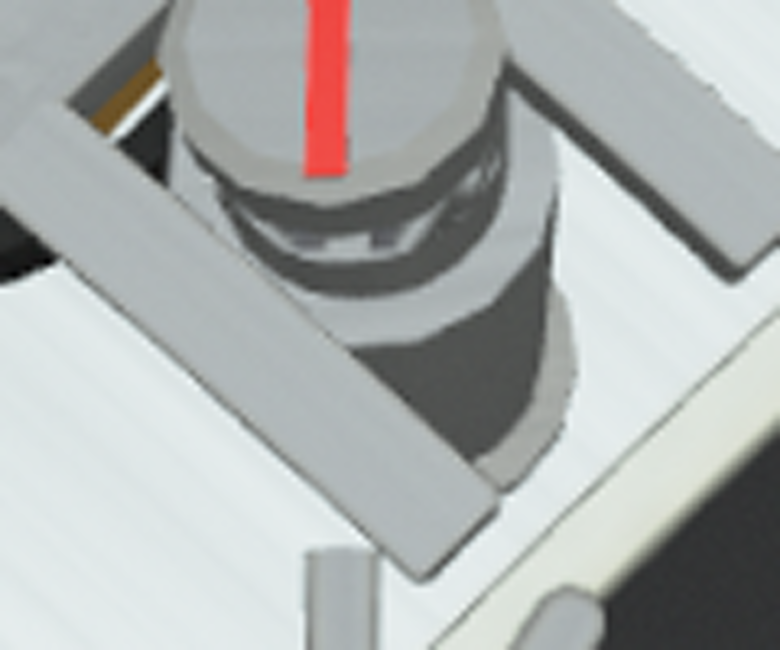

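View pics/s12.png

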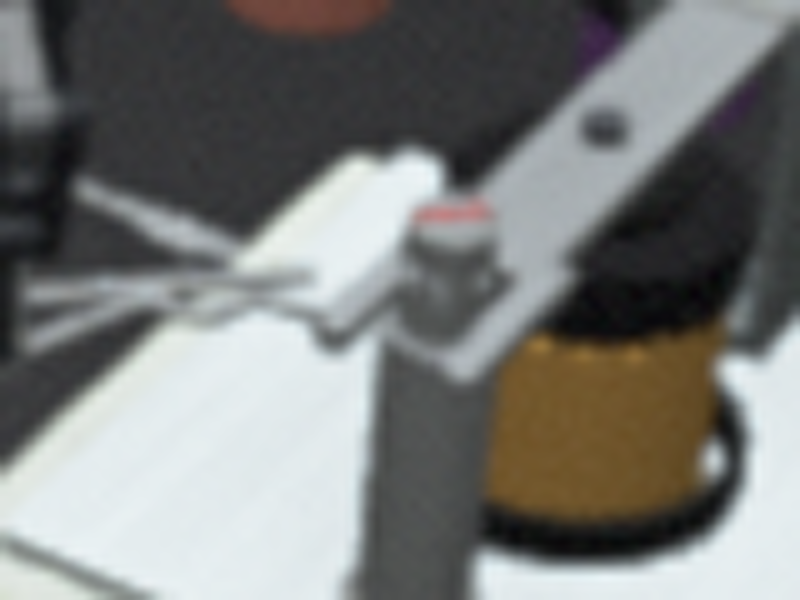

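```bash
cat > meas.py <<'E'
from h import *
def meas(fn,pts,z=190.5):
    q=np.load(fn); s={'eef_pos':q['p'],'tcp_rot':q['r']}; C=cam('wrist',s); Rt=rot(s['tcp_rot'])
    W=[atz('wrist',p,z,C) for p in pts]; T=[Rt.T@(w-s['eef_pos']) for w in W]
    return np.array(W),np.array(T),s
E
python3 - <<'E'
from meas import *
f=lambda x,y:(200+x/6.5,y/6.5)
W,T,s=meas('w12.npz',[f(329,2),f(326,174),f(160,20),f(508,20)]); print(W.round(2),T.round(2)); d=W[0]-W[1]; print(np.arctan2(d[1],d[0]))
print('width',np.linalg.norm(W[2]-W[3]))
W,T,s=meas('w12.npz',[f(343,548)],177.5); print('tip',W,T)
E
```

```text
[[591.93  55.99 190.5 ]
 [583.19  48.16 190.5 ]
 [584.36  63.3  190.5 ]
 [598.24  46.86 190.5 ]] [[121.45 -12.12 -43.92]
 [109.72 -12.19 -43.93]
 [120.76 -22.62 -43.93]
 [120.    -1.12 -43.91]]
0.7302925202147565
width 21.51194060946848
tip [[566.36851016  32.76436725 177.5       ]] [[ 86.91074278 -12.08196884 -30.93730443]]
```

```bash
python3 - <<'E'
from h import *
g=lambda P:((proj('scene',P)-[290,180])*10).round(1)
print('studtop',g([590.4,54.7,190.5]), 'line ends',g([583.19,48.16,190.5]),g([597.6,61.2,190.5]))
for z in (174,176,177.5,179): print(z,'tip',g([566.37,32.76,z]))
print('bar tine -x end corner', g([590.4-20,27,167.5]))
im=cv2.imread('pics/s12.png'); c=cv2.resize(im[180:320,200:560],None,fx=2.2,fy=2.2,interpolation=cv2.INTER_CUBIC); cv2.imwrite('pics/s12z.png',c)
E
```

```text
studtop [449.3 206.5] line ends [409.1 210.1] [489.3 202.9]
174 tip [309.4 277.3]
176 tip [310.  270.3]
177.5 tip [310.5 265. ]
179 tip [310.9 259.7]
bar tine -x end corner [311.4 317.2]
```

View pics/s12z.png

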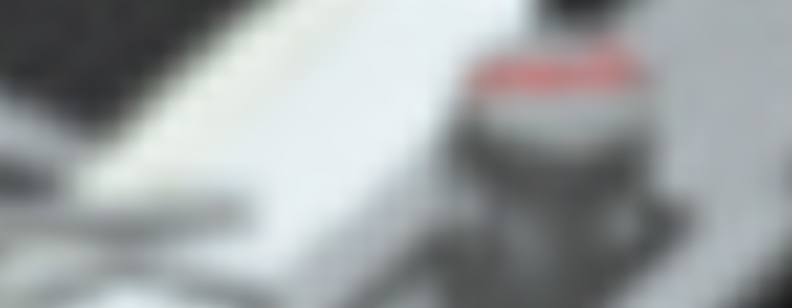

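Request:
{"name": "jog_arm", "arguments": {"series": [[[0,0,0.1,0,0,0,1],[0.6,0,0.1,0,0,0,1],[1.2,0,0.1,0,0,0,1],[1.7,0,0.1,0,0,0,1],[1.7,0,0.1,0,0,0,1]]]}}

```text
clock: 17.98
eef_pos: [522.7, -22.8, 144.9]
tcp_rot: [3.142, -0.0, 0.737]
contact_force: [-0.3, -0.5, -0.6]
opening: 0.288
```

```bash
python3 - <<'E'
from h import *
s=r.sense(); print(s['eef_pos'],s['tcp_rot'],s['contact_force'])
im=r.grab_frame('wrist'); cv2.imwrite('pics/w13.png',im[:,:,::-1]); np.savez('w13.npz',p=s['eef_pos'],r=s['tcp_rot'])
S=np.mean([r.grab_frame('scene').astype(float) for _ in range(3)],0).clip(0,255).astype(np.uint8)
crop(S,315,190,350,216,20,'pics/s13.png')
crop(im,200,0,320,100,6.5,'pics/w13c.png')
E
```

```text
[522.69315238 -22.82091734 144.92615012] [ 3.14157389e+00 -3.38849650e-05  7.36547003e-01] [-0.32042099 -0.45061556 -0.58160974]
```

View pics/w13c.png

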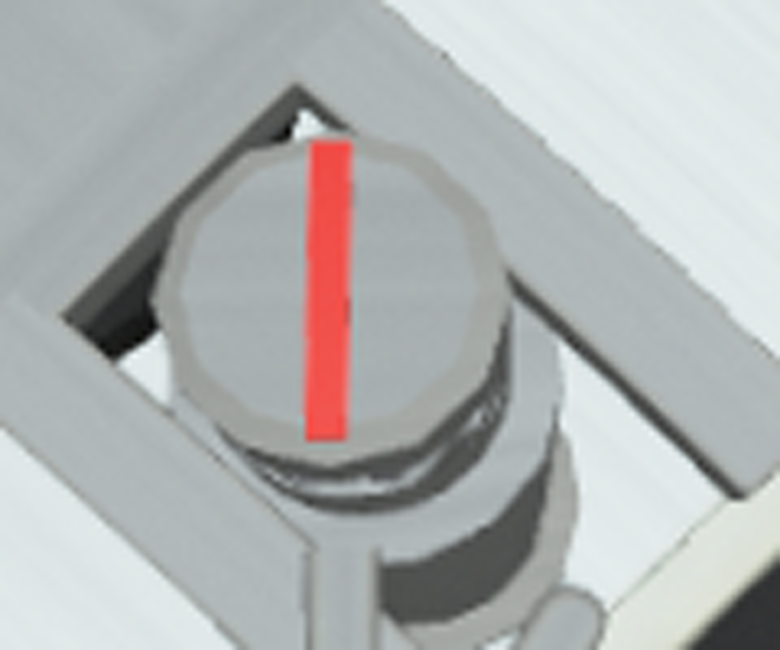

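View pics/s13.png

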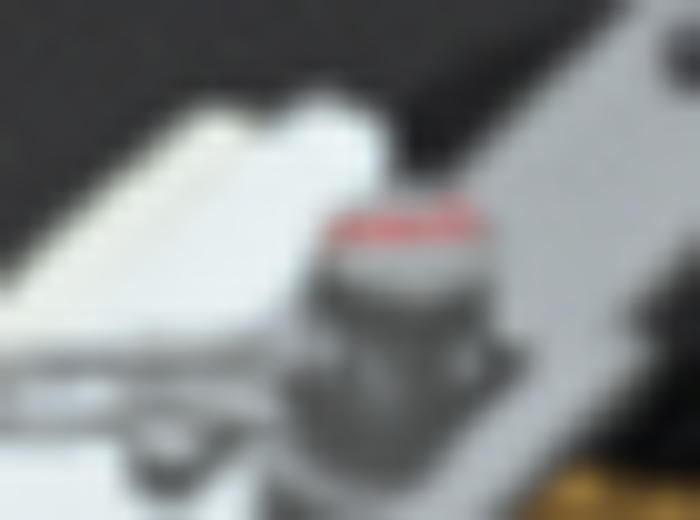

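```bash
python3 - <<'E'
from meas import *
f=lambda x,y:(200+x/6.5,y/6.5)
W,T,s=meas('w13.npz',[f(331,142),f(327,440),f(152,300),f(510,300),f(330,133),f(325,463)]); print(W.round(2),T.round(2)); d=W[0]-W[1]; print(np.arctan2(d[1],d[0]),np.linalg.norm(d))
c=(W[0]+W[1])/2; print('axis',c,(T[0]+T[1])/2)
Wt,Tt,_=meas('w13.npz',[f(344,548)],175.9); print('tip',Wt,Tt)
g=lambda P:((proj('scene',P)-[315,190])*20).round(1)
print('red ends',g(W[1]),g(W[0]))
u=np.array([np.cos(.7365),np.sin(.7365),0])
for z in (174,175,176,177): p=Wt[0].copy();p[2]=z; print(z,g(p),g(p-10*u))
E
```

```text
[[597.29  60.7  190.5 ]
 [583.05  48.   190.5 ]
 [582.77  62.12 190.5 ]
 [596.83  45.73 190.5 ]
 [597.69  61.16 190.5 ]
 [581.92  47.13 190.5 ]] [[111.37 -11.76 -45.57]
 [ 92.29 -11.92 -45.57]
 [101.56 -22.57 -45.57]
 [100.97  -0.98 -45.57]
 [111.97 -11.83 -45.57]
 [ 90.86 -12.04 -45.57]]
0.7284396559545835 19.08235590522374
axis [590.17407742  54.35312938 190.5       ] [101.83133363 -11.83986763 -45.57062156]
tip [[579.00228622  44.45543749 175.9       ]] [[ 86.90624433 -12.01247766 -30.97113053]]
red ends [316.5 220.6] [474.4 207.1]
174 [260.2 340.6] [177.9 348.2]
175 [260.9 333.6] [178.6 341.2]
176 [261.6 326.6] [179.2 334.2]
177 [262.2 319.6] [179.8 327.2]
```

Request:
{"name": "jog_arm", "arguments": {"series": [[[0,0,-0.07,0,0,0,1],[0.1,0,-0.07,0,0,0,1],[0.2,0,-0.07,0,0,0,1],[0.3,0,-0.07,0,0,0,1]]]}}

```text
clock: 18.68
eef_pos: [524.6, -21.1, 145.7]
tcp_rot: [3.142, -0.0, 0.736]
contact_force: [0.4, -0.2, -0.7]
opening: 0.286
```

Request:
{"name": "jog_arm", "arguments": {"series": [[[0.05,0,0,0,0,0,1],[0.1,0,0,0,0,0,1],[0.1,0,0,0,0,0,1]]]}}

```text
clock: 19.05
eef_pos: [525.4, -20.5, 145.7]
tcp_rot: [3.142, -0.0, 0.736]
contact_force: [-0.2, 0.4, -0.4]
opening: 0.29
```

Request:
{"name": "jog_arm", "arguments": {"series": [[[0.05,0,0,0,0,0,1],[0.1,0,0,0,0,0,1],[0.1,0,0,0,0,0,1]]]}}

```text
clock: 19.42
eef_pos: [526.1, -19.8, 145.7]
tcp_rot: [3.142, -0.0, 0.736]
contact_force: [0.1, 1.2, -0.7]
opening: 0.285
```

Request:
{"name": "jog_arm", "arguments": {"series": [[[0.05,0,0,0,0,0,1],[0.1,0,0,0,0,0,1],[0.1,0,0,0,0,0,1]]]}}

```text
clock: 19.8
eef_pos: [526.8, -19.1, 145.7]
tcp_rot: [3.142, 0.0, 0.736]
contact_force: [0.5, -0.3, -0.8]
opening: 0.286
```

Request:
{"name": "jog_arm", "arguments": {"series": [[[0.05,0,0,0,0,0,1],[0.1,0,0,0,0,0,1],[0.1,0,0,0,0,0,1]]]}}

```text
clock: 20.18
eef_pos: [527.6, -18.4, 145.7]
tcp_rot: [3.142, -0.0, 0.736]
contact_force: [0.0, 0.5, -0.6]
opening: 0.286
```

Request:
{"name": "jog_arm", "arguments": {"series": [[[0.05,0,0,0,0,0,1],[0.1,0,0,0,0,0,1],[0.1,0,0,0,0,0,1]]]}}

```text
clock: 20.55
eef_pos: [528.3, -17.8, 145.7]
tcp_rot: [-3.142, 0.0, 0.736]
contact_force: [0.3, -0.5, -0.6]
opening: 0.288
```

Request:
{"name": "jog_arm", "arguments": {"series": [[[0.1,0,0,0,0,0,1],[0.2,0,0,0,0,0,1],[0.3,0,0,0,0,0,1],[0.3,0,0,0,0,0,1]]]}}

```text
clock: 21.05
eef_pos: [530.6, -15.7, 145.7]
tcp_rot: [3.142, -0.0, 0.736]
contact_force: [-0.6, 0.8, -1.2]
opening: 0.289
```

```bash
python3 - <<'E'
from h import *
s=r.sense(); print(s['eef_pos'],s['tcp_rot'],s['contact_force'])
im=r.grab_frame('wrist'); cv2.imwrite('pics/w14.png',im[:,:,::-1]); np.savez('w14.npz',p=s['eef_pos'],r=s['tcp_rot'])
S=r.grab_frame('scene')
crop(S,315,190,350,216,20,'pics/s14.png')
crop(im,200,30,320,130,6.5,'pics/w14c.png')
E
```

```text
[530.59069914 -15.71562963 145.70201992] [ 3.14152437e+00 -5.21921168e-05  7.36104192e-01] [-0.6408368   0.81299576 -1.15997949]
```

View pics/w14c.png

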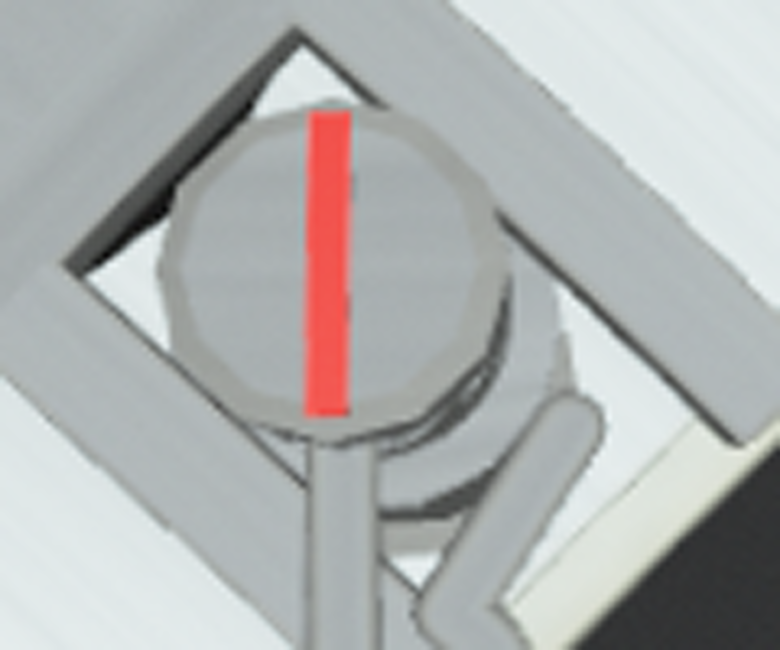

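View pics/s14.png

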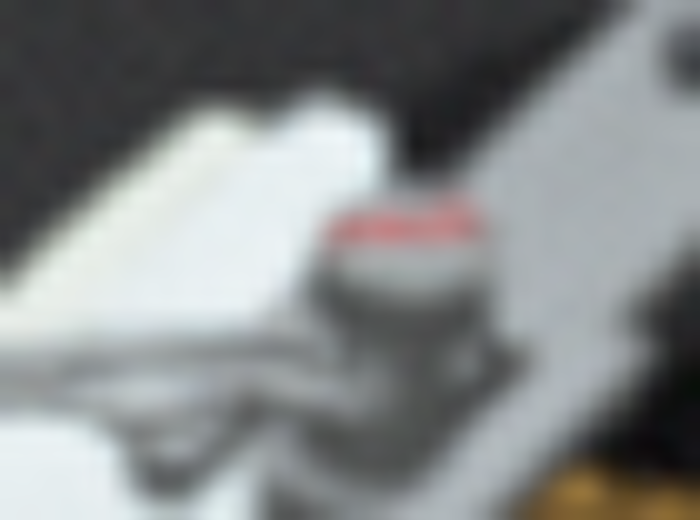

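Request:
{"name": "jog_arm", "arguments": {"series": [[[0.2,0,0,0,0,0,1],[0.4,0,0,0,0,0,1],[0.6,0,0,0,0,0,1],[0.8,0,0,0,0,0,1],[0.8,0,0,0,0,0,1]]]}}

```text
clock: 21.78
eef_pos: [536.6, -10.3, 145.7]
tcp_rot: [3.141, -0.0, 0.736]
contact_force: [0.6, -0.2, -1.7]
opening: 0.289
```

Request:
{"name": "jog_arm", "arguments": {"series": [[[0.1,0,0,0,0,0,1],[0.2,0,0,0,0,0,1],[0.3,0,0,0,0,0,1],[0.3,0,0,0,0,0,1]]]}}

```text
clock: 22.28
eef_pos: [538.8, -8.6, 145.7]
tcp_rot: [3.141, -0.0, 0.736]
contact_force: [0.1, -2.7, -0.6]
opening: 0.287
```

Request:
{"name": "jog_arm", "arguments": {"series": [[[0.1,0,0,0,0,0,1],[0.2,0,0,0,0,0,1],[0.2,0,0,0,0,0,1]]]}}

```text
clock: 22.65
eef_pos: [539.9, -7.4, 145.6]
tcp_rot: [3.142, 0.001, 0.736]
contact_force: [-1.3, -6.1, -0.3]
opening: 0.287
```

Request:
{"name": "jog_arm", "arguments": {"series": [[[0.1,0,0,0,0,0,1],[0.2,0,0,0,0,0,1],[0.2,0,0,0,0,0,1]]]}}

```text
clock: 23.02
eef_pos: [541.3, -6.3, 145.5]
tcp_rot: [3.141, 0.001, 0.736]
contact_force: [-1.0, -6.8, -0.6]
opening: 0.291
```

Request:
{"name": "jog_arm", "arguments": {"series": [[[0.1,0,0,0,0,0,1],[0.2,0,0,0,0,0,1],[0.2,0,0,0,0,0,1]]]}}

```text
clock: 23.4
eef_pos: [543.1, -5.0, 145.6]
tcp_rot: [3.141, 0.001, 0.736]
contact_force: [-1.0, -6.7, -0.2]
opening: 0.285
```

Request:
{"name": "jog_arm", "arguments": {"series": [[[0.1,0,0,0,0,0,1],[0.2,0,0,0,0,0,1],[0.2,0,0,0,0,0,1]]]}}

```text
clock: 23.78
eef_pos: [545.1, -3.3, 145.8]
tcp_rot: [3.141, -0.0, 0.736]
contact_force: [1.6, -4.5, -0.9]
opening: 0.285
```

Request:
{"name": "jog_arm", "arguments": {"series": [[[0.1,0,0,0,0,0,1],[0.2,0,0,0,0,0,1],[0.2,0,0,0,0,0,1]]]}}

```text
clock: 24.15
eef_pos: [547.1, -1.5, 146.0]
tcp_rot: [3.14, -0.002, 0.736]
contact_force: [3.6, -1.8, -1.3]
opening: 0.286
```

Request:
{"name": "jog_arm", "arguments": {"series": [[[0.2,0,0,0,0,0,1],[0.4,0,0,0,0,0,1],[0.6,0,0,0,0,0,1],[0.7,0,0,0,0,0,1],[0.7,0,0,0,0,0,1]]]}}

```text
clock: 24.78
eef_pos: [552.0, 3.4, 145.9]
tcp_rot: [3.141, -0.001, 0.736]
contact_force: [5.4, -0.8, -0.5]
opening: 0.287
```

```bash
python3 - <<'E'
from h import *
s=r.sense(); print(s['eef_pos'],s['tcp_rot'],s['contact_force'])
im=r.grab_frame('wrist'); cv2.imwrite('pics/w15.png',im[:,:,::-1]); np.savez('w15.npz',p=s['eef_pos'],r=s['tcp_rot'])
crop(im,200,60,340,200,5,'pics/w15c.png')
S=r.grab_frame('scene')
crop(S,300,180,360,225,12,'pics/s15.png')
E
```

```text
[551.96025228   3.43351044 145.89696027] [ 3.14111530e+00 -1.36715664e-03  7.36024789e-01] [ 5.43774858 -0.80445013 -0.54020881]
```

View pics/w15c.png

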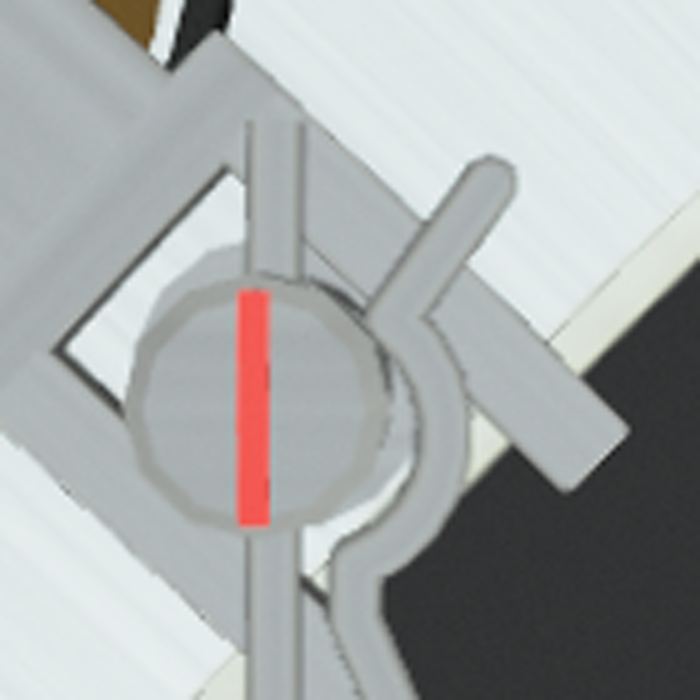

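View pics/s15.png

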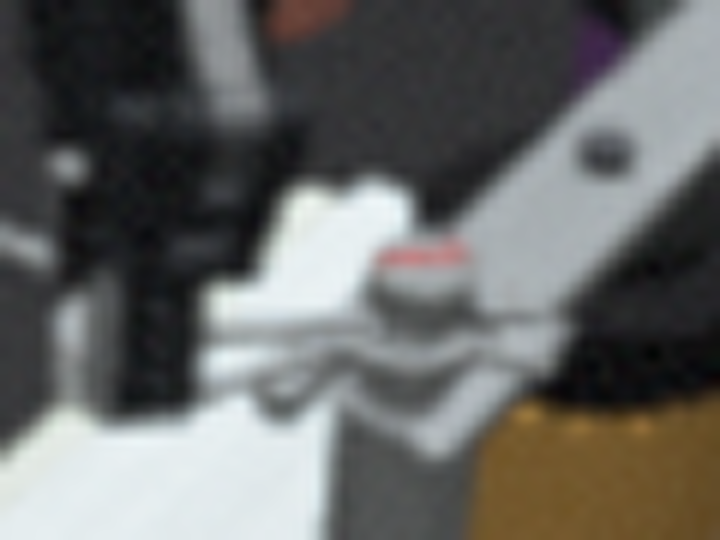

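Request:
{"name": "jog_arm", "arguments": {"series": [[[0.1,0,0,0,0,0,1],[0.2,0,0,0,0,0,1],[0.3,0,0,0,0,0,1],[0.3,0,0,0,0,0,1]]]}}

```text
clock: 25.38
eef_pos: [553.6, 5.3, 145.7]
tcp_rot: [-3.141, -0.0, 0.736]
contact_force: [3.8, -1.2, -1.0]
opening: 0.285
```

```bash
python3 - <<'E'
from h import *
s=r.sense(); print(s['eef_pos'],s['tcp_rot'],s['contact_force'])
im=r.grab_frame('wrist'); cv2.imwrite('pics/w16.png',im[:,:,::-1]); np.savez('w16.npz',p=s['eef_pos'],r=s['tcp_rot'])
crop(im,200,60,340,200,5,'pics/w16c.png')
E
```

```text
[553.56262391   5.28703179 145.65676459] [-3.14142790e+00 -2.73888051e-04  7.36107506e-01] [ 3.77590905 -1.18683454 -1.02587438]
```

View pics/w16c.png

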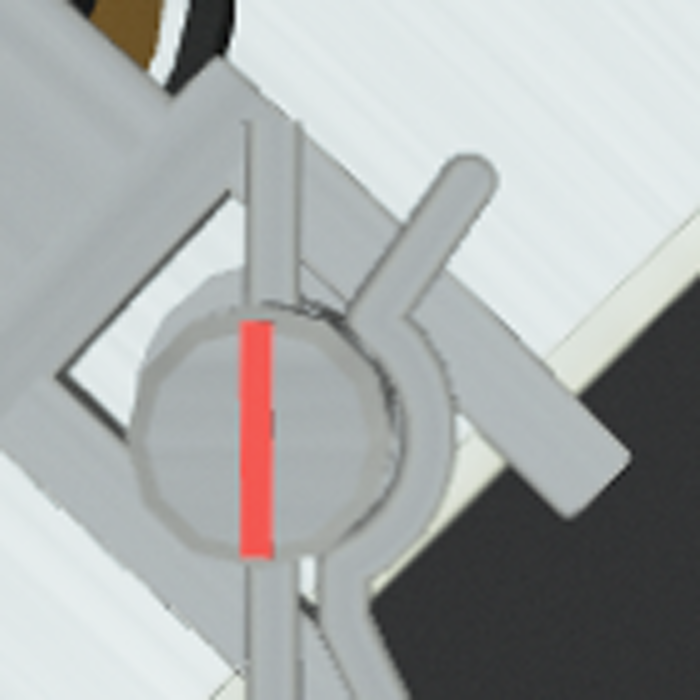

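```bash
python3 - <<'E'
from meas import *
f=lambda x,y:(200+x/5,60+y/5)
W,T,s=meas('w16.npz',[f(257,322),f(257,556)]); c=(T[0]+T[1])/2; print(T.round(2),c)
W2,T2,_=meas('w16.npz',[f(272,122)],176); print(T2,T2[0]-c)
E
```

```text
[[ 69.61 -11.64 -44.82]
 [ 50.68 -11.88 -44.83]] [ 60.14600945 -11.76319808 -44.82482645]
[[ 86.91259539 -11.41754638 -30.31755161]] [26.76658594  0.3456517  14.50727484]
```

Advance 1 mm more, then release.

Request:
{"name": "jog_arm", "arguments": {"series": [[[0.05,0,0,0,0,0,1],[0.1,0,0,0,0,0,1],[0.1,0,0,0,0,0,1]]]}}

```text
clock: 25.8
eef_pos: [554.1, 5.7, 145.6]
tcp_rot: [-3.141, 0.0, 0.736]
contact_force: [2.0, -0.9, -1.2]
opening: 0.288
```

Request:
{"name": "jog_arm", "arguments": {"series": [[[0,0,0,0,0,0,3],[0,0,0,0,0,0,4.5],[0,0,0,0,0,0,5],[0,0,0,0,0,0,5]]]}}

```text
clock: 26.3
eef_pos: [554.0, 5.8, 145.6]
tcp_rot: [-3.141, 0.0, 0.736]
contact_force: [-0.2, -0.4, -0.7]
opening: 0.585
```

```bash
python3 - <<'E'
from h import *
s=r.sense(); print(s['eef_pos'],s['tcp_rot'],s['contact_force'],s['opening'])
im=r.grab_frame('wrist'); cv2.imwrite('pics/w17.png',im[:,:,::-1]); np.savez('w17.npz',p=s['eef_pos'],r=s['tcp_rot'])
E
```

```text
[554.03893145   5.76485078 145.64159473] [-3.14134391e+00  1.99835043e-04  7.36092088e-01] [-0.17433085 -0.35476377 -0.73331151] 0.5845520171809531
```

View pics/w17.png

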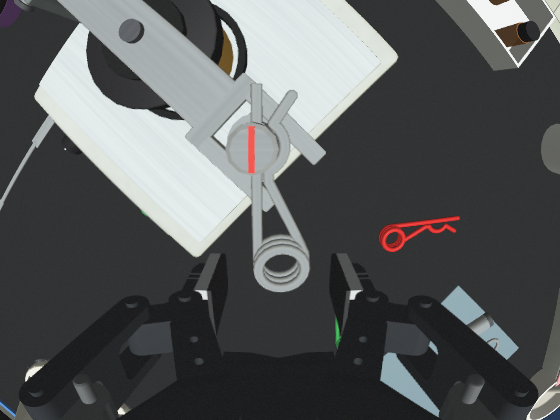

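Request:
{"name": "jog_arm", "arguments": {"series": [[[-0.1,0,-1,0,0,0,5],[-0.2,0,-4,0,0,0,5],[-1,0,-9,0,0,0,5],[-3,0,-14,0,0,0,5],[-3,0,-14,0,0,0,5]]]}}

```text
clock: 26.98
eef_pos: [533.6, -15.1, 290.7]
tcp_rot: [3.136, -0.005, 0.735]
contact_force: [0.6, 0.1, 0.7]
opening: 0.588
```

Request:
{"name": "jog_arm", "arguments": {"series": [[[0,0,0,0,0,0,5],[0,0,0,0,0,0,5]]]}}

```text
clock: 27.22
eef_pos: [531.4, -14.3, 284.5]
tcp_rot: [-3.14, 0.001, 0.736]
contact_force: [-0.5, -0.8, -0.0]
opening: 0.587
```

```bash
python3 - <<'E'
from h import *
s=r.sense(); print(s['eef_pos'],s['tcp_rot'],s['contact_force'],s['clock'])
im=r.grab_frame('wrist'); np.savez('w18.npz',p=s['eef_pos'],r=s['tcp_rot']); cv2.imwrite('pics/w18.png',im[:,:,::-1]); crop(im,190,30,350,190,5,'pics/w18c.png')
S=r.grab_frame('scene'); crop(S,280,165,380,240,8,'pics/s18.png'); cv2.imwrite('pics/s18f.png',S[:,:,::-1])
E
```

```text
[531.38121353 -14.25941432 284.4986677 ] [-3.14010464e+00  1.47749995e-03  7.36143709e-01] [-0.53133414 -0.8465677  -0.02977233] 27.225
```

View pics/w18c.png

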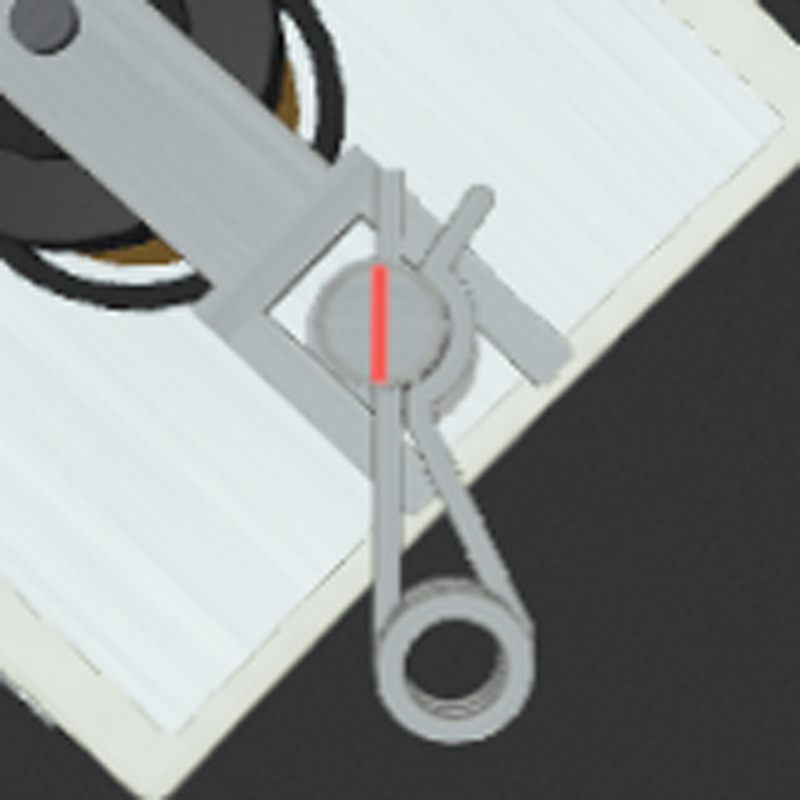

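View pics/s18.png

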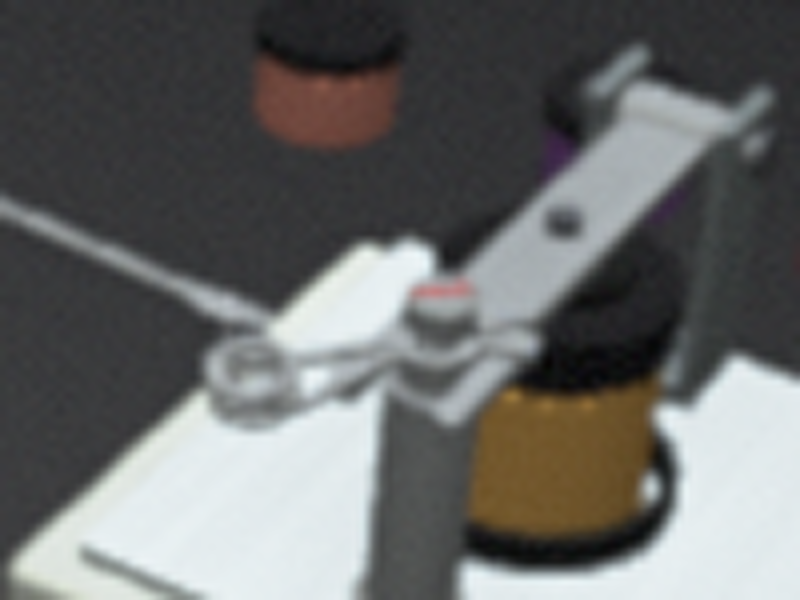

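View pics/s18f.png

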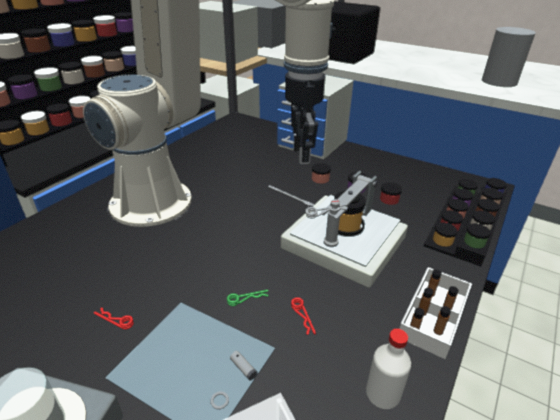

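```bash
python3 - <<'E'
from meas import *
f=lambda x,y:(190+x/5,30+y/5)
W,T,s=meas('w18.npz',[f(378,266),f(378,383)]); c=(T[0]+T[1])/2
for z in (174,176,179): print(z,meas('w18.npz',[f(391,171)],z)[1][0]-c)
print('loop',meas('w18.npz',[f(456,662)],188.5-5)[1][0]-c)
E
```

```text
174 [28.12035872  1.61478976 16.45608555]
176 [27.81436265  1.67483728 14.45644391]
179 [27.35536856  1.76490855 11.45698145]
loop [-57.13724103  12.83132654   7.06534266]
```

```bash
python3 - <<'E'
from rig import r
print(r.sense()['clock'],r.sense()['contact_force']); print(r.sign_off())
E
```

```text
27.325 [ 0.0426544  -1.42573793  0.30350267]
the job is handed in; nothing more can be done
None
```

The jar is locked in. The bar is down with its fork round the stud, the clip is through the cross hole with its sprung leg hugging the shank, and the gripper has let go. I handed the job in at 27.3 s.

**Steps**
- **Bar:** I pushed it down with the shut fingers until it stopped on the shoulder of the stud post. The last reading there was about 13 N.
- **Clip:** I picked the plain steel clip off the mat by its loop, lined it up with the stud's red line (0.73 rad in world axes), and slid it in. Feeling for the hole gave no force above sensor noise. The sprung leg rode over at about 7 N, well under the 22 N limit.

**Last checks**
- **Clip position:** the wrist camera, after letting go, puts the tip 27.8 mm past the stud axis (28 expected) and the loop 57 mm behind it (58 expected).
- **Scene:** the scene view shows the bar still down, with the other objects visible there where they were. The gripper is clear, about 14 cm above.

**Disagreements**
- **Fingertips:** they ended about 32 mm short of the reported tool point. I caught this when the bar was still part-way up at the height where it should have been down. I worked from contact heights and camera pictures after that.
- **Clip height:** my estimates of the clip's height in the grip differed by about 1 mm, so I went in at the middle value.
- **Loop:** it droops slightly now, which I put down to play in the hole.

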